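# Put the slate slabs away in the keeper rack

### The arm

A 7-joint arm with a two-finger parallel gripper is mounted at the origin on the work surface. World frame = base frame: x ahead of the robot, y to its left, z up, the work surface at z = 0. Lengths are in m, angles in degrees, forces in N, time in s.
With the tool pointing down it reaches from about 0.425 to 0.875 m from the base axis. Payload 4.7 kg.
Tool frame: the origin (TCP) lies at the centre of the arm's flange, where the gripper is bolted on; the fingertips stand 182 mm ahead of it and the grasp point (between the pads) lies 164 mm ahead of it (env.grip_depth is the distance from the TCP to the grasp point, in m); z points along the fingers, y is the line along which they close (so a half turn about z gives the same grasp; the last joint's range is limited). The gripper opens to 87 mm and grips with 3 to 60 N. Pads are 19 mm wide; open, the fingers measure 117 mm over their backs; the gripper's body (75 mm by 190 mm) begins 51 mm behind the grasp point.
Start: joints at [72.37, 18.392, -4.016, 83.108, 1.295, 78.541, -3.26], TCP at [0.206, -0.617, 0.405] pointing down, gripper open.
Joint ranges: [-163.93, 163.93], [-17.29, 119.83], [-79.2, 71.16], [3.27, 140.29], [-89.18, 269.18], [5.43, 117.66], [-154.24, 154.24]. Speed limits (degrees/s): [147.25, 147.25, 180, 180, 180, 180, 180].

### API

Orientations are given as [roll, pitch, yaw] about the fixed x, y, z axes, in that order (R = Rz(yaw) Ry(pitch) Rx(roll)).
In Python, from cell import env gives the robot as it stands. The module is installed in compiled form; this text tells all that it offers.
- The arm moves only by the tool send_rows, never from a script. Its arguments are lists of equal length, an entry for each row: "xyz": the shift along the tool's x, y, z in m, a list of three; "rotation": the turn, a rotation vector about the tool's x, y, z in rad, a list of three; "jaw": the opening, from 0 (shut) to 1 (fully open). A call has 1 to 20 rows; each row shifts and turns the commanded pose from where the row before left it, along the tool's axes as they then stand; what a row does not reach is not made up. A row lasts 1/10 s, in which the tool goes at most 50 mm and 8.59 degrees, less where a joint would pass 70% of its speed; a pose out of reach is approached as far as the arm can. A call is refused whole if a number of a shift passes 0.05 or a number of a turn 0.15, either way. A call with a gripper value outside its range is refused whole. The fingers move at their own pace and stop on an object; "newtons" is the grip in N (left out, the last holds). Time passes only in rows, so rows that do not move let the fingers close. It gives the time, the measured TCP pose, the force, the opening and the grip force at its end, in the units of the state.
- env.get_obs(): the state, without advancing time (a new reading comes with each control period).
- env.read_camera(name): name is "scene" or "side" or "wrist"; returns a dict with "image" (480x640x3 uint8, blue, green, red), "fx", "fy", "cx", "cy" (pixels), "R" (3x3) and "t" (3): a world point X has camera coordinates R X + t. Camera axes: x right, y down, z forward; pixel columns grow to the right and rows downward; lengths in m; the calibration is good to about 2 mm. A picture is of the moment at which its call begins. There is no depth.
- env.sign_off(): hands the job in; it is judged then, once.
The state is a dict: "time_s": time; "qpos": joint angles; "joint_velocities": joint speeds; "effort": joint torques, N m; "tool_pos": TCP position; "tool_rot": TCP orientation; "force": force on the tool from outside, world axes, zero at the start; "wrist_torque": the same for the moment, N m; "grip_width": finger opening in m; "grasp_force": force on a finger pad.
Only numpy, scipy, OpenCV 4.12 (cv2) and the standard library are available. Lean on these libraries where they do the work, as an engineer would, in place of code of your own. Each camera call takes 0.05 s, during which the arm holds its last target. There are 200 camera calls.

### The job

Put the slate snack slabs on the table (two or three) away in the wooden rack: swing the rack's keeper handle a quarter turn to its open stop, then build one neat stack squarely on the rack's plinth between its guide rods, slab, mat, slab, mat and so on, so that every slab has a cork mat from the tray lying flush on top of it. Then swing the keeper back over the stack until it is fully closed; leave the rest of the tableware standing where it is.

Things in the scene. Friction and masses are not known exactly. Their poses are not given: they have to be found in the camera images.
- pad (a point): centre of the top face of the rack's wooden plinth, the place for the stack. The plinth is 112 x 50 mm, its top 22 mm above the table, its long side along the point's x; it stands on a base board 10 mm thick, 110 mm wide in y, from -75 to +130 mm in x
- rack: fixed wooden storage rack with a steel post (22 mm thick, top 98 mm above the table) 97 mm from the plinth's centre along the rack's +x; six upright steel guide rods, 8 mm thick with round tops 72 mm above the table, keep the stack in place, their axes at x = +-65, y = 0 and x = +-44, y = +-40 mm. Origin on the table under the plinth's centre, x along the plinth's long side towards the post
- keeper (a joint): angle of the keeper handle, an aluminium bar 18 mm wide on the post, turning level about the post axis, with a black upright grip. 0 = closed stop, bar over the plinth (along the rack's -x); 1.571 = open stop, turned counter-clockwise from above to the rack's -y. Bar 100 to 110 mm above the table, reaching 110 mm from the axis. Stays where left
- grip (a point): point in the middle of the black upright grip on the keeper bar, 72 mm from the hinge axis, 130 mm above the table; the grip is 50 mm long (along the bar), 12 mm thick, from 110 to 148 mm above the table; the point's x lies along the bar, away from the free end, towards the post
- hinge (a point): point on the vertical hinge axis of the keeper, 130 mm above the table
- tray: fixed dark plastic tray with a rattan edge, 220 x 380 mm, floor 6 mm thick, edge 10 mm wide and 21 mm high; origin under its centre, y along its long side
- slab1: dark slate snack slab, 110 x 60 x 12 mm, lying flat on the table; origin at the centre of its underside, x along its length, z up; may be absent
- slab2: dark slate snack slab, 110 x 60 x 12 mm, lying flat on the table; origin at the centre of its underside, x along its length, z up; may be absent
- slab3: dark slate snack slab, 110 x 60 x 12 mm, lying flat on the table; origin at the centre of its underside, x along its length, z up; may be absent
- mat1: cork mat, 110 x 60 x 8 mm, lying flat on the tray floor; origin at the centre of its underside, x along its length, z up
- mat2: cork mat, 110 x 60 x 8 mm, lying flat on the tray floor; origin at the centre of its underside, x along its length, z up
- mat3: cork mat, 110 x 60 x 8 mm, lying flat on the tray floor; origin at the centre of its underside, x along its length, z up
- glass1: clear soju glass, 54 mm across, 65 mm high; not to be disturbed; origin at its underside
- glass2: clear soju glass, as glass1; not to be disturbed; origin at its underside
- glass3: clear soju glass, as glass1; not to be disturbed; origin at its underside
- shotcup: white ceramic shot cup, 52 mm across, 50 mm high; not to be disturbed; origin at its underside
- opener: steel bottle opener lying flat, about 130 mm long, 6 mm thick; not to be disturbed; origin at its underside
- tin: closed grey plastic tin with a latch, 84 x 114 x 44 mm; not to be disturbed; origin at its underside
Not all that is in view belongs to the job. Leave any blue look-alike of the mat1 alone.

How it is judged:
By the outcome, as a careful person would: the job done as asked, in the order asked, and still so for the second after the job is handed in, with the robot touching nothing.
Of slab1, slab2, slab3 only 2 to 3 are there at a start; the rules pass over those that are not, and their reading is None.
At some moment in a run one of slab1, slab2, slab3 may be knocked a few centimetres aside while the robot is not near it.
It also fails if it takes over 210 s, if anything falls off the work surface, if the arm or the gripper's body presses on something with over 40 N, if the wrist force passes 120 N, or if a joint passes its speed limit or range.

## Working session

There is one attempt and no reset: what is moved stays moved. The work goes in short steps, Python scripts to look and compute and a tool call to move; the robot and the scene stay as the last step left them, time stands still between calls to the robot, and variables do not carry over. Pictures are saved under pics/ and viewed, at most 14 in all, crops included, and the job is handed in when it is done.

Besides the shell and the picture viewer there is one more tool, called after "Call:" by a JSON object that holds its "api" and its "payload". send_rows: Moves the arm, as the interface text tells. Its arguments: {"type":"object","properties":{"xyz":{"type":"array"},"rotation":{"type":"array"},"jaw":{"type":"array"},"newtons":{"type":"number"}},"required":["xyz","rotation","jaw"]}

```bash
mkdir -p pics
cat > h.py <<'E'
from cell import env
import numpy as np, cv2, json
def shot(n,fn):
    c=env.read_camera(n); cv2.imwrite('pics/'+fn+'.png',c['image'])
    np.savez('pics/'+fn+'.npz',**{k:c[k] for k in('image','fx','fy','cx','cy','R','t')}); return c
def load(fn): return np.load('pics/'+fn+'.npz')
def back(c,uv,z):
    uv=np.atleast_2d(uv).astype(float); R=c['R'];o=-R.T@c['t']
    d=np.c_[(uv[:,0]-c['cx'])/c['fx'],(uv[:,1]-c['cy'])/c['fy'],np.ones(len(uv))]@R
    return o+d*((z-o[2])/d[:,2])[:,None]
def proj(c,X):
    p=np.atleast_2d(X)@c['R'].T+c['t']; return np.c_[p[:,0]/p[:,2]*c['fx']+c['cx'],p[:,1]/p[:,2]*c['fy']+c['cy']]
E
python3 - <<'E'
from h import *
for n in('scene','side','wrist'):
    c=shot(n,n+'0'); print(n,-c['R'].T@c['t'],c['fx'],c['R'][2])
print(env.get_obs())
E
```

```text
scene [ 1.04694631 -0.37564845  1.05547225] 469.9874578432537 [-0.45069979  0.3073898  -0.83808186]
side [0.30496613 0.89289925 0.82086161] 497.7157605583025 [ 0.17938458 -0.78869307 -0.58803436]
wrist [ 0.27556264 -0.59166286  0.38402778] 339.37223733179115 [-0.25470565 -0.08375001 -0.96338516]
{'time_s': 0.15, 'qpos': array([72.37087729, 18.43081991, -4.01608103, 83.15833653,  1.29540028,
       78.5396082 , -3.25945846]), 'joint_velocities': array([-0.03207548, -0.14482795, -0.01563214, -0.18967112, -0.01627272,
        0.0246484 ,  0.09601436]), 'effort': array([-5.61664237e-04, -4.91796005e+01, -4.04690411e-01, -3.12876964e+01,
       -6.38962677e-02,  4.04948776e-02,  1.15521029e-04]), 'tool_pos': array([ 0.20549985, -0.61651144,  0.40389991]), 'tool_rot': array([-1.79916474e+02,  5.16279718e-03,  1.84396516e+01]), 'force': array([-0.33459736,  0.01008983, -0.25021186]), 'wrist_torque': array([ 0.0371816 , -0.02708786,  0.06482356]), 'grasp_force': 0.0, 'grip_width': 0.08710554587796439}
```

View pics/scene0.png

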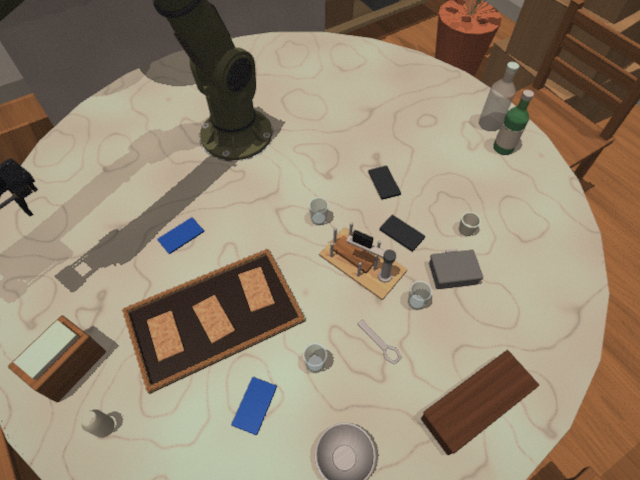

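View pics/side0.png

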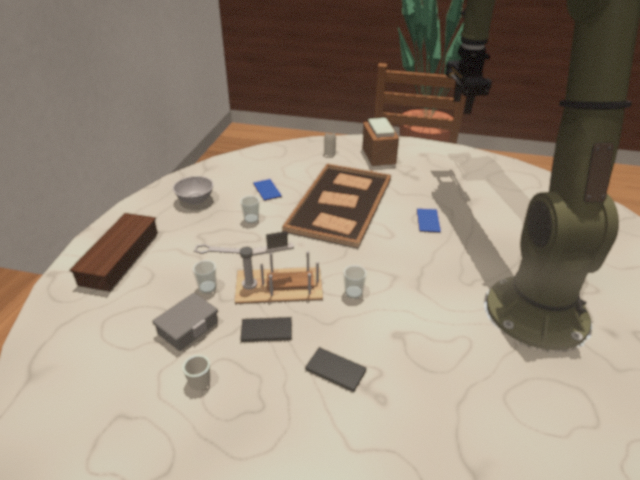

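Scene: slabs near (384,182) and (402,232), mats at (165,335), (213,318), (256,289), the rack near (363,262). Zoom in.

Run:
```python
from h import *
a=load('scene0')['image'][155:305,310:510]; cv2.imwrite('pics/z1.png',cv2.resize(a,(800,600),interpolation=cv2.INTER_CUBIC))
b=load('side0')['image'][220:340,160:320]
cv2.imwrite('pics/z2.png',cv2.resize(b,(800,600),interpolation=cv2.INTER_CUBIC))
```

```text
(no output)
```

View pics/z1.png

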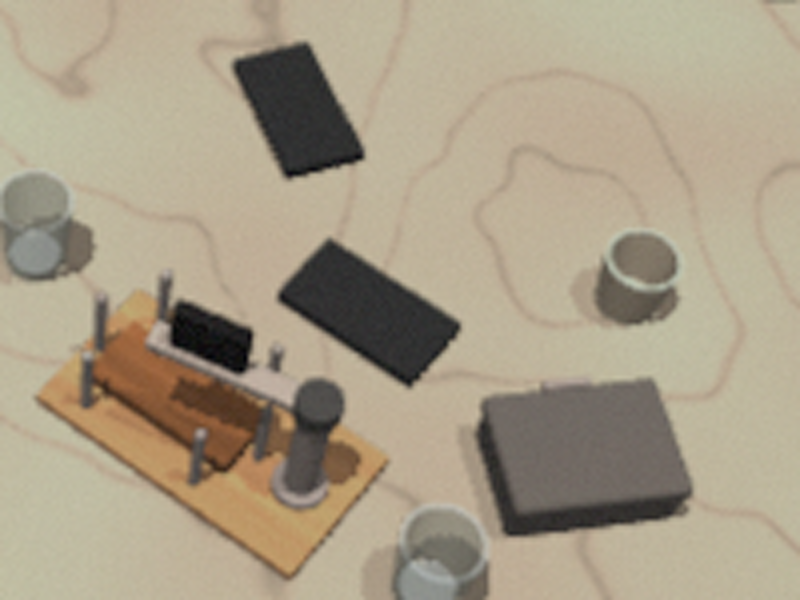

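View pics/z2.png

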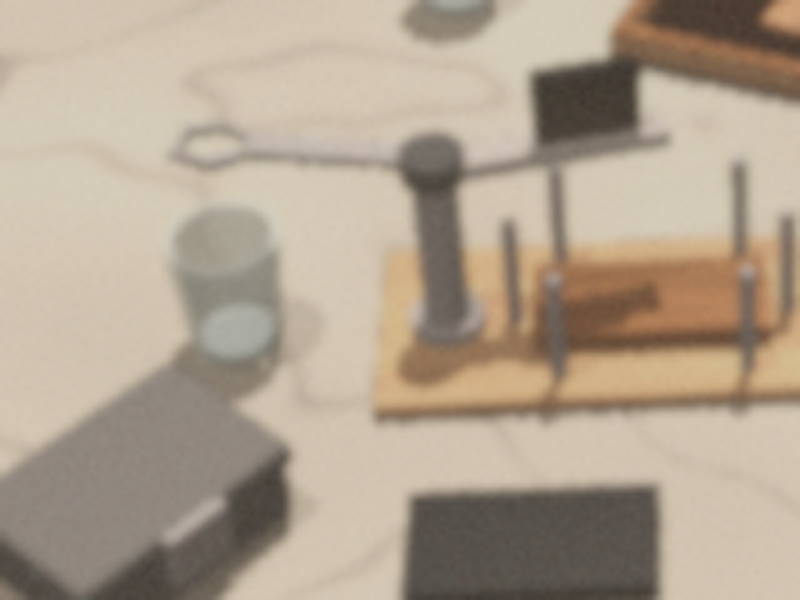

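Scene/side zooms: two slabs only; the keeper stands part-open. Rod tops and board corners are readable, so I fit the rack pose from both views.

```bash
cat > fit.py <<'E'
from h import *
from scipy.optimize import least_squares, linear_sum_assignment
S=load('scene0');D=load('side0')
f=lambda p,s,o:(np.array(p)+.5)/s-.5+np.array(o)
sr=f([(101,297),(166,274),(88,356),(277,348),(267,405),(201,433)],4,(310,155))
sc=f([(38,396),(143,290),(387,460),(290,570)],4,(310,155))
dr=f([(508,222),(557,172),(740,163),(787,217),(553,275),(746,268)],5,(160,220))
dc=f([(375,410),(388,245)],5,(160,220))
rods=np.array([(x,y,.071) for x,y in((.065,0),(-.065,0),(.044,.04),(.044,-.04),(-.044,.04),(-.044,-.04))])
cor=np.array([(x,y,.01) for x in(-.075,.13) for y in(-.055,.055)])
def W(p,L):
    c,s=np.cos(p[2]),np.sin(p[2]); return np.c_[p[0]+c*L[:,0]-s*L[:,1],p[1]+s*L[:,0]+c*L[:,1],L[:,2]]
def res(p,pr=False):
    r=[]
    for c,m,L in((S,sr,rods),(S,sc,cor),(D,dr,rods),(D,dc,cor)):
        q=proj(c,W(p,L)); d=np.linalg.norm(m[:,None]-q[None],axis=2); i,j=linear_sum_assignment(d); r.append((m[i]-q[j]).ravel())
    return np.concatenate(r)
bc=back(S,sc,.01)[:,:2]; l=back(S,sr,.071)[:,:2].mean(0)
a=np.arctan2(*( (bc[3]-bc[0])[::-1])); 
o=least_squares(res,[*l,a],loss='soft_l1'); p=o.x
print('rack',p[:2],np.degrees(p[2]),np.sqrt(np.mean(res(p)**2)),abs(res(p)).max())
h=W(p,np.array([[.097,0,.13]]))[0]; print('hinge',h)
for c,u in((S,f([(153,340)],4,(310,155))),(D,f([(667,135)],5,(160,220)))):
    e=back(c,u,.11)[0]; v=e-h; print('bar end',e,np.hypot(v[0],v[1]),'keeper',(np.degrees(np.arctan2(v[1],v[0])-p[2])+180)%360)
# slabs and mats
img=S['image'].astype(int); hsv=cv2.cvtColor(S['image'],cv2.COLOR_BGR2HSV)
def blobs(c,mask,z,lo,hi,dx,L=.11,Wd=.06):
    n,lab,st,ce=cv2.connectedComponentsWithStats(mask.astype(np.uint8))
    for k in range(1,n):
        if lo<st[k,4]<hi:
            ct=max(cv2.findContours((lab==k).astype(np.uint8),0,1)[0],key=len).reshape(-1,2)
            P=back(c,ct,z)[:,:2]*1000; r=cv2.minAreaRect(P.astype(np.float32))
            b=cv2.boxPoints(r); e=b[1]-b[0]; e2=b[2]-b[1]; e=e if np.linalg.norm(e)>np.linalg.norm(e2) else e2
            print(ce[k].round(),st[k,4],np.round(r[0],1),np.round(r[1],1),'long yaw',round(np.degrees(np.arctan2(e[1],e[0]))%180,1))
if __name__=='__main__':
    print('slabs');
    for c in(S,D): blobs(c,c['image'].max(2)<75,.009,300,1500,0)
    print('mats')
    for c in (S,D):
        hs=cv2.cvtColor(c['image'],cv2.COLOR_BGR2HSV)
        blobs(c,(hs[...,0]<20)&(hs[...,1]>90)&(hs[...,2]>150),.013,200,1800,0)
E
python3 fit.py
```

```text
rack [0.5680597  0.04689747] 16.700806470076223 0.6743394303330217 2.125126319576111
hinge [0.66096809 0.07477275 0.13      ]
bar end [0.56955078 0.01970478 0.11      ] 0.10672209725415756 keeper 14.363118053167085
bar end [0.56340364 0.03258287 0.11      ] 0.10629585097202965 keeper 6.684335737551066
slabs
[33.  9.] 1301 [-972.7 -336.2] [363.3 198.8] long yaw 57.3
[338.  12.] 690 [-354.8  634.5] [111.4 192.3] long yaw 145.1
[393.  22.] 1155 [-201.2  766.1] [373.7  99.5] long yaw 89.9
[474.  51.] 905 [ 80.4 919.9] [109.7 299.5] long yaw 120.7
[ 41. 128.] 310 [-341.6 -496.7] [88.5 61.1] long yaw 0.1
[ 16. 183.] 1192 [-148.1 -619.6] [ 95.4 243. ] long yaw 166.9
[384. 182.] 625 [413.2 263.8] [ 60.4 112.7] long yaw 164.4
[402. 233.] 778 [579.4 196. ] [109.5  62.4] long yaw 16.2
[451. 280.] 310 [760.6 208.5] [130.8  73.3] long yaw 29.9
[ 20. 466.] 476 [ 596.1 -810.1] [115.1  28.4] long yaw 19.1
[118. 264.] 1285 [1034.5   32.9] [275.6 125.5] long yaw 89.0
mats
[468.  18.] 1081 [ -58.1 1044.7] [237.8 209.2] long yaw 54.0
[626.  22.] 234 [ 293.7 1534.5] [181.7  63.4] long yaw 83.5
[417.  37.
[... 549 characters left out ...]
 264.9] [ 33.7 121.7] long yaw 168.5
[428. 114.] 271 [  304.1 -1041.2] [192.1  70.5] long yaw 0.0
[256. 136.] 1690 [ 851.5 -652.1] [368.9 251.1] long yaw 0.2
[529. 158.] 477 [ -36.5 -763.7] [ 99.8 219.2] long yaw 152.6
[626. 186.] 1234 [-325.1 -625.7] [324.7  85.4] long yaw 75.6
[352. 181.] 362 [ 506.8 -451. ] [ 63.5 110.5] long yaw 172.3
[370. 213.] 201 [ 420.2 -328.1] [374.6  37.1] long yaw 79.4
[338. 199.] 428 [ 529.5 -338.4] [ 64.1 110. ] long yaw 179.2
[334. 223.] 525 [ 515.7 -214.7] [ 63.4 110.7] long yaw 168.3
[284. 286.] 1111 [593.1  62.1] [195.8 104.5] long yaw 16.9
[ 13. 282.] 269 [1207.6  207.4] [87.4 36.7] long yaw 84.6
[ 13. 309.] 884 [1150.2  284.5] [ 57.6 242.6] long yaw 108.9
```

```bash
cat > plan.py <<'E'
import sys
from h import *
from scipy.spatial.transform import Rotation as Ro
def plan(x,y,z,yaw):
    o=env.get_obs(); p=np.array(o['tool_pos']); R0=Ro.from_euler('xyz',o['tool_rot'],degrees=True)
    T=Ro.from_euler('xyz',[180,0,yaw],degrees=True); rv=(R0.inv()*T).as_rotvec()
    d=T.inv().apply(np.array([x,y,z])-p); n=max(1,int(np.ceil(np.linalg.norm(d)/.048))); m=int(np.ceil(np.linalg.norm(rv)/.145))
    print('at',p.round(4),np.round(o['tool_rot'],2),'t',round(o['time_s'],1),'F',np.round(o['force'],1),'w',round(o['grip_width'],4),'rot',rv.round(4),'rows',m,(rv/max(m,1)).round(4),'| shift',d.round(4),'rows',n,(d/n).round(4))
if __name__=='__main__': plan(*map(float,sys.argv[1:]))
E
python3 plan.py .597 .0425 .40 26.7
```

```text
at [ 0.2055 -0.6165  0.4039] [-1.7992e+02  1.0000e-02  1.8440e+01] t 0.1 F [-0.3  0.  -0.3] w 0.0871 rot [-0.0015 -0.     -0.1442] rows 1 [-0.0015 -0.     -0.1442] | shift [ 0.6459 -0.4128  0.0039] rows 16 [ 0.0404 -0.0258  0.0002]
```

Call:
{"api": "send_rows", "payload": {"xyz": [[0, 0, 0], [0.0404, -0.0258, 0], [0.0404, -0.0258, 0], [0.0404, -0.0258, 0], [0.0404, -0.0258, 0], [0.0404, -0.0258, 0], [0.0404, -0.0258, 0], [0.0404, -0.0258, 0], [0.0404, -0.0258, 0], [0.0404, -0.0258, 0], [0.0404, -0.0258, 0], [0.0404, -0.0258, 0], [0.0404, -0.0258, 0], [0.0404, -0.0258, 0], [0.0404, -0.0258, 0], [0.0404, -0.0258, 0], [0.0404, -0.0258, 0], [0, 0, 0], [0, 0, 0], [0, 0, 0]], "rotation": [[0, 0, -0.144], [0, 0, 0], [0, 0, 0], [0, 0, 0], [0, 0, 0], [0, 0, 0], [0, 0, 0], [0, 0, 0], [0, 0, 0], [0, 0, 0], [0, 0, 0], [0, 0, 0], [0, 0, 0], [0, 0, 0], [0, 0, 0], [0, 0, 0], [0, 0, 0], [0, 0, 0], [0, 0, 0], [0, 0, 0]], "jaw": [1, 1, 1, 1, 1, 1, 1, 1, 1, 1, 1, 1, 1, 1, 1, 1, 1, 1, 1, 1]}}

```text
time_s: 2.15
tool_pos: [0.5975, 0.0411, 0.4043]
tool_rot: [180.0, 0.1, 26.6]
force: [-0.1, -0.2, 0.7]
grip_width: 0.0874
grasp_force: 0.0
```

```bash
python3 plan.py .597 .0425 .295 26.7; python3 -c "
from h import *
shot('wrist','w1')"
```

```text
at [0.5975 0.0411 0.4043] [1.7996e+02 8.0000e-02 2.6600e+01] t 2.1 F [-0.1 -0.2  0.7] w 0.0874 rot [ 0.0006  0.0014 -0.0018] rows 1 [ 0.0006  0.0014 -0.0018] | shift [ 0.0002 -0.0014  0.1093] rows 3 [ 0.0001 -0.0005  0.0364]
```

View pics/w1.png

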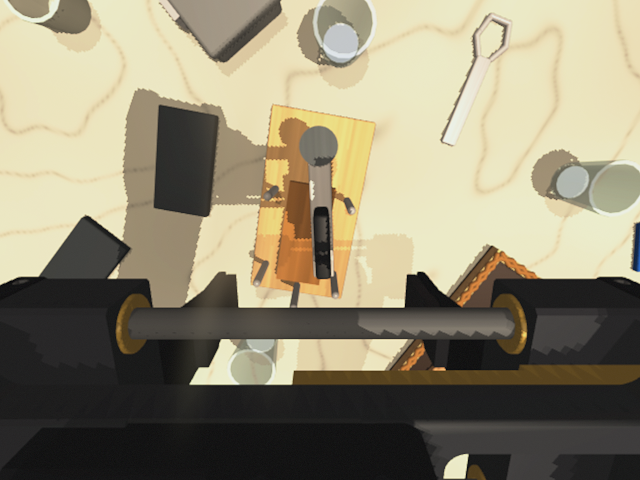

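Wrist view: keeper bar is vertical in the image at col ~320, grip (322,243), post cap (318,146): the tool is aligned with it. Check the hinge, then descend.

```bash
python3 -c "
from h import *
c=load('w1')
for z in (.11,.12): print(back(c,[(318,146)],z))
print('grip top',back(c,[(321,208),(323,279),(314,243),(330,243)],.148))
print(back(c,[(273,105),(375,122),(343,298)],.01))"
```

```text
[[0.66126449 0.07667647 0.11      ]]
[[0.6613481  0.07663418 0.12      ]]
grip top [[0.62477293 0.05580036 0.148     ]
 [0.5773587  0.03034777 0.148     ]
 [0.59949851 0.04880974 0.148     ]
 [0.60470239 0.03842567 0.148     ]]
[[ 0.67612957  0.13680183  0.01      ]
 [ 0.70878766  0.0346408   0.01      ]
 [ 0.51588916 -0.02860398  0.01      ]]
```

Call:
{"api": "send_rows", "payload": {"xyz": [[0, -0.0005, 0.036], [0, -0.0005, 0.036], [0, 0, 0.036], [0, 0, 0], [0, 0, 0], [0, 0, 0], [0, 0, 0], [0, 0, 0], [0, 0, 0], [0, 0, 0], [0, 0, 0], [0, 0, 0], [0, 0, 0], [0, 0, 0]], "rotation": [[0, 0, 0], [0, 0, 0], [0, 0, 0], [0, 0, 0], [0, 0, 0], [0, 0, 0], [0, 0, 0], [0, 0, 0], [0, 0, 0], [0, 0, 0], [0, 0, 0], [0, 0, 0], [0, 0, 0], [0, 0, 0]], "jaw": [1, 1, 1, 1, 0, 0, 0, 0, 0, 0, 0, 0, 0, 0], "newtons": 15}}

```text
time_s: 3.6
tool_pos: [0.5972, 0.0432, 0.2966]
tool_rot: [180.0, 0.0, 26.7]
force: [-0.1, -0.3, 0.6]
grip_width: 0.0153
grasp_force: 0.5
```

Call:
{"api": "send_rows", "payload": {"xyz": [[0, 0, 0], [0, 0, 0], [0.0003, 0.0062, 0], [0.0003, 0.0062, 0], [0.0003, 0.0062, 0], [0.0003, 0.0062, 0], [0.0003, 0.0062, 0], [0.0003, 0.0062, 0], [0, 0, 0]], "rotation": [[0, 0, 0], [0, 0, 0], [0, 0, -0.0873], [0, 0, -0.0873], [0, 0, -0.0873], [0, 0, -0.0873], [0, 0, -0.0873], [0, 0, -0.0873], [0, 0, 0]], "jaw": [0, 0, 0, 0, 0, 0, 0, 0, 0]}}

```text
time_s: 4.5
tool_pos: [0.6221, 0.0153, 0.2966]
tool_rot: [-180.0, 0.0, 56.7]
force: [-2.1, -0.7, 1.3]
grip_width: 0.0116
grasp_force: 15.0
```

```bash
cat > k.py <<'E'
from h import *
o=env.get_obs();p=o['tool_pos'];v=np.array([.661,.0755])-p[:2];print(np.hypot(*v),np.degrees(np.arctan2(v[1],v[0])),o['tool_rot'],o['force'],o['wrist_torque'],o['grip_width'],o['grasp_force'])
E
python3 k.py
```

```text
0.07166274666162435 57.08758983524873 [-1.79959539e+02  2.17672310e-02  5.66714804e+01] [-2.12425393 -0.70628114  1.26137791] [-0.36767847  0.27618952  0.0932481 ] 0.011612239701384544 14.995998158119619
```

Call:
{"api": "send_rows", "payload": {"xyz": [[0.0003, 0.0062, 0], [0.0003, 0.0062, 0], [0.0003, 0.0062, 0], [0.0003, 0.0062, 0], [0.0003, 0.0062, 0], [0.0003, 0.0062, 0], [0.0003, 0.0062, 0], [0.0003, 0.0062, 0], [0.0003, 0.0062, 0], [0.0001, 0.003, 0], [0, 0, 0]], "rotation": [[0, 0, -0.0873], [0, 0, -0.0873], [0, 0, -0.0873], [0, 0, -0.0873], [0, 0, -0.0873], [0, 0, -0.0873], [0, 0, -0.0873], [0, 0, -0.0873], [0, 0, -0.0873], [0, 0, -0.0436], [0, 0, 0]], "jaw": [0, 0, 0, 0, 0, 0, 0, 0, 0, 0, 0]}}

```text
time_s: 5.6
tool_pos: [0.6786, 0.0062, 0.2967]
tool_rot: [180.0, 0.1, 104.1]
force: [0.2, -2.0, 0.2]
grip_width: 0.012
grasp_force: 15.0
```

```bash
python3 k.py
```

```text
0.07147411908809531 104.27093595190405 [1.79990731e+02 5.79890062e-02 1.04093720e+02] [ 0.20544751 -2.03317755  0.24173079] [-0.55146995 -0.19207237  0.09139619] 0.011970020924603829 14.992428340483457
```

Push the last degrees gently into the stop.

Call:
{"api": "send_rows", "payload": {"xyz": [[0, 0.0015, 0], [0, 0.0015, 0], [0, 0.0015, 0], [0, 0, 0]], "rotation": [[0, 0, -0.021], [0, 0, -0.021], [0, 0, -0.021], [0, 0, 0]], "jaw": [0, 0, 0, 0]}}

```text
time_s: 6.0
tool_pos: [0.6824, 0.0073, 0.2966]
tool_rot: [-179.9, 0.0, 107.8]
force: [-1.9, -4.0, 2.8]
grip_width: 0.0123
grasp_force: 15.1
```

```bash
python3 k.py
```

```text
0.07151580611480954 107.41062533456177 [-1.79886940e+02  4.74904778e-02  1.07781543e+02] [-1.86847232 -4.03674823  2.76658846] [-0.91045357  0.35873952 -0.28708191] 0.012302013854695334 15.075691805686802
```

Call:
{"api": "send_rows", "payload": {"xyz": [[0, 0.0012, 0], [0, 0.0012, 0], [0, 0, 0], [0, 0, 0]], "rotation": [[0, 0, -0.01], [0, 0, -0.01], [0, 0, 0], [0, 0, 0]], "jaw": [0, 0, 0, 0]}}

```text
time_s: 6.4
tool_pos: [0.6833, 0.0077, 0.2965]
tool_rot: [-179.6, 0.0, 108.9]
force: [-8.4, -6.3, 5.9]
grip_width: 0.0119
grasp_force: 15.1
```

```bash
python3 k.py
```

```text
0.07137458714174916 108.20986523095961 [-1.79586176e+02  4.27386916e-02  1.08893733e+02] [-8.3517534  -6.30159361  5.87419185] [-1.14526505  1.7152793  -0.26374346] 0.01192876260615269 15.136256844853051
```

Call:
{"api": "send_rows", "payload": {"xyz": [[0, -0.001, 0], [0, 0, 0], [0, 0, 0], [0, 0, 0], [0, 0, 0], [0, 0, -0.04], [0, 0, -0.04], [0, 0, -0.04], [0, 0, 0]], "rotation": [[0, 0, 0.015], [0, 0, 0], [0, 0, 0], [0, 0, 0], [0, 0, 0], [0, 0, 0], [0, 0, 0], [0, 0, 0], [0, 0, 0]], "jaw": [0, 1, 1, 1, 1, 1, 1, 1, 1]}}

```text
time_s: 7.3
tool_pos: [0.685, 0.01, 0.4237]
tool_rot: [179.4, 0.1, 108.1]
force: [1.3, 0.2, 0.6]
grip_width: 0.068
grasp_force: 0.0
```

```bash
python3 plan.py .565 .17 .42 16.7
```

```text
at [0.685  0.01   0.4237] [1.7938e+02 1.0000e-01 1.0815e+02] t 7.3 F [1.3 0.2 0.6] w 0.068 rot [ 0.0098 -0.0072  1.596 ] rows 12 [ 0.0008 -0.0006  0.133 ] | shift [-0.069  -0.1877  0.0037] rows 5 [-0.0138 -0.0375  0.0007]
```

Call:
{"api": "send_rows", "payload": {"xyz": [[0, 0, 0], [0, 0, 0], [0, 0, 0], [0, 0, 0], [0, 0, 0], [0, 0, 0], [0, 0, 0], [0, 0, 0], [0, 0, 0], [0, 0, 0], [0, 0, 0], [0, 0, 0], [-0.0138, -0.0375, 0.0007], [-0.0138, -0.0375, 0.0007], [-0.0138, -0.0375, 0.0007], [-0.0138, -0.0375, 0.0007], [-0.0138, -0.0375, 0.0007], [0, 0, 0], [0, 0, 0]], "rotation": [[0, 0, 0.133], [0, 0, 0.133], [0, 0, 0.133], [0, 0, 0.133], [0, 0, 0.133], [0, 0, 0.133], [0, 0, 0.133], [0, 0, 0.133], [0, 0, 0.133], [0, 0, 0.133], [0, 0, 0.133], [0, 0, 0.133], [0, 0, 0], [0, 0, 0], [0, 0, 0], [0, 0, 0], [0, 0, 0], [0, 0, 0], [0, 0, 0]], "jaw": [1, 1, 1, 1, 1, 1, 1, 1, 1, 1, 1, 1, 1, 1, 1, 1, 1, 1, 1]}}

```text
time_s: 9.2
tool_pos: [0.5633, 0.1697, 0.4131]
tool_rot: [180.0, -0.0, 16.9]
force: [0.6, -0.8, -0.9]
grip_width: 0.0869
grasp_force: 0.0
```

```bash
python3 plan.py .565 .17 .42 16.7; python3 -c "
from h import *
shot('wrist','w2')"
```

```text
at [0.5633 0.1697 0.4131] [ 1.7997e+02 -2.0000e-02  1.6850e+01] t 9.2 F [ 0.6 -0.8 -0.9] w 0.0869 rot [ 0.0006 -0.0003  0.0026] rows 1 [ 0.0006 -0.0003  0.0026] | shift [ 0.0017  0.0002 -0.0069] rows 1 [ 0.0017  0.0002 -0.0069]
```

View pics/w2.png

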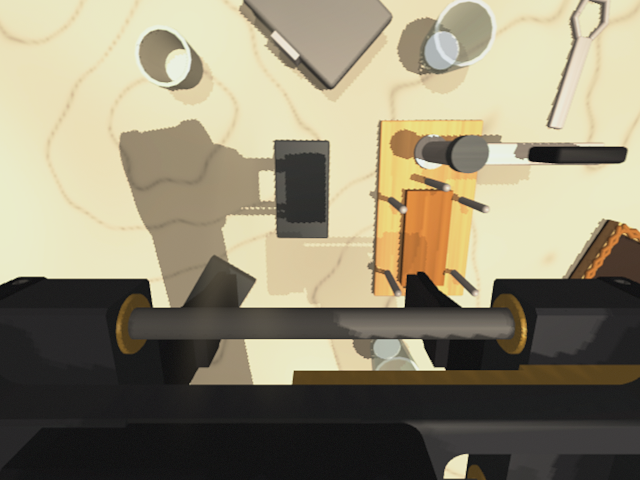

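Wrist view 2: slab B corners (276,142),(329,141),(327,238),(275,236); rod tops (403,209),(447,187),(485,208),(398,289),(476,291); keeper perpendicular (open). Refit rack with all the views, and the slab.

```bash
cat > fit2.py <<'E'
from fit import *
w=load('w2'); w1=load('w1')
wr=np.array([(403,209),(447,187),(485,208),(398,289),(476,291)],float); wc=np.array([(380,121),(482,120),(375,294)],float)
w1c=np.array([(273,105),(375,122),(343,298)],float)
pl=np.array([(.056,.025,.022),(.056,-.025,.022)]); wp=np.array([(406,190),(452,191)],float)
def res2(p,sets):
    r=[]
    for c,m,L in sets:
        q=proj(c,W(p,L)); d=np.linalg.norm(m[:,None]-q[None],axis=2); i,j=linear_sum_assignment(d); r.append((m[i]-q[j]).ravel())
    return np.concatenate(r)
ws=[(w,wr,rods),(w,wc,cor),(w,wp,pl),(w1,w1c,cor)]
al=ws+[(S,sr,rods),(S,sc,cor),(D,dr,rods),(D,dc,cor)]
for s in(ws,al):
    o=least_squares(res2,p,args=(s,),loss='soft_l1');print('rack',o.x[:2],np.degrees(o.x[2]),np.abs(o.fun).mean().round(2)); print(o.fun.reshape(-1,2).round(1)[:12].tolist() if s is ws else '')
top=lambda z:np.array([(x,y,z) for x in(-.055,.055) for y in(-.03,.03)])
sl=np.array([(276,142),(329,141),(327,238),(275,236)],float)
o=least_squares(res2,[.579,.196,.28],args=([(w,sl,top(.012))],));print('slabB',o.x[:2],np.degrees(o.x[2]),o.fun.round(1))
E
python3 fit2.py | grep -v '^\[ *[0-9]*\. ' | grep -E 'rack|slabB|\[\['
```

```text
rack [0.5680597  0.04689747] 16.700806470076223 0.6743394303330217 2.125126319576111
rack [0.56953286 0.04773981] 17.62835055544986 1.04
[[0.1, -0.6], [0.7, -0.2], [-1.1, -0.5], [-0.5, -4.7], [-0.1, -1.7], [0.3, 1.2], [-0.7, 1.6], [0.9, -2.0], [-0.7, -0.3], [-0.5, 1.3], [2.2, 1.9], [-0.6, 1.2]]
rack [0.56899978 0.04756623] 17.451051608136936 0.85
slabB [0.57959976 0.19814589] 15.414626367458412 [ 1.5  2.5 -1.1 -0.   0.  -1.1 -0.5 -1.8]
```

```bash
python3 plan.py .5795 .1975 .186 16
```

```text
at [0.5642 0.1681 0.4129] [179.95   0.    16.69] t 9.2 F [ 0.7 -1.4 -0.3] w 0.087 rot [0.0008 0.     0.012 ] rows 1 [0.0008 0.     0.012 ] | shift [ 0.0228 -0.0241  0.2269] rows 5 [ 0.0046 -0.0048  0.0454]
```

Call:
{"api": "send_rows", "payload": {"xyz": [[0.0114, -0.012, 0], [0.0114, -0.012, 0], [0, 0, 0.045], [0, 0, 0.045], [0, 0, 0.045], [0, 0, 0.045], [0, 0, 0.02], [0, 0, 0.02], [0, 0, 0], [0, 0, 0]], "rotation": [[0, 0, 0.012], [0, 0, 0], [0, 0, 0], [0, 0, 0], [0, 0, 0], [0, 0, 0], [0, 0, 0], [0, 0, 0], [0, 0, 0], [0, 0, 0]], "jaw": [1, 1, 1, 1, 1, 1, 1, 1, 1, 1]}}

```text
time_s: 10.25
tool_pos: [0.58, 0.1966, 0.1929]
tool_rot: [180.0, 0.0, 15.9]
force: [0.8, 0.9, 1.3]
grip_width: 0.0867
grasp_force: 0.0
```

```bash
for i in 1 2 ; do python3 plan.py .5795 .1975 .186 16; done
```

```text
at [0.58   0.1966 0.1929] [1.800e+02 4.000e-02 1.587e+01] t 10.2 F [0.8 0.9 1.3] w 0.0867 rot [ 0.      0.0007 -0.0022] rows 1 [ 0.      0.0007 -0.0022] | shift [-0.0002 -0.001   0.0069] rows 1 [-0.0002 -0.001   0.0069]
at [0.58   0.1966 0.1929] [1.800e+02 4.000e-02 1.587e+01] t 10.2 F [0.8 0.9 1.3] w 0.0867 rot [ 0.      0.0007 -0.0022] rows 1 [ 0.      0.0007 -0.0022] | shift [-0.0002 -0.001   0.0069] rows 1 [-0.0002 -0.001   0.0069]
```

Call:
{"api": "send_rows", "payload": {"xyz": [[0, -0.001, 0.007], [0, 0, 0], [0, 0, 0], [0, 0, 0], [0, 0, 0], [0, 0, 0], [0, 0, 0], [0, 0, 0], [0, 0, 0], [0, 0, -0.02], [0, 0, -0.03], [0, 0, -0.04], [0, 0, -0.01], [0, 0, 0]], "rotation": [[0, 0, 0], [0, 0, 0], [0, 0, 0], [0, 0, 0], [0, 0, 0], [0, 0, 0], [0, 0, 0], [0, 0, 0], [0, 0, 0], [0, 0, 0], [0, 0, 0], [0, 0, 0], [0, 0, 0], [0, 0, 0]], "jaw": [1, 1, 0, 0, 0, 0, 0, 0, 0, 0, 0, 0, 0, 0], "newtons": 25}}

```text
time_s: 11.65
tool_pos: [0.5794, 0.199, 0.2876]
tool_rot: [180.0, -0.2, 16.0]
force: [0.5, -0.4, -2.7]
grip_width: 0.0597
grasp_force: 25.0
```

```bash
python3 plan.py .569 .0475 .29 17.2
```

```text
at [0.5794 0.199  0.2876] [179.99  -0.18  15.98] t 11.7 F [ 0.5 -0.4 -2.7] w 0.0597 rot [ 0.0002 -0.0032 -0.0213] rows 1 [ 0.0002 -0.0032 -0.0213] | shift [-0.0547  0.1417 -0.0024] rows 4 [-0.0137  0.0354 -0.0006]
```

Call:
{"api": "send_rows", "payload": {"xyz": [[0, 0, 0], [-0.0137, 0.0354, 0], [-0.0137, 0.0354, 0], [-0.0137, 0.0354, 0], [-0.0137, 0.0354, 0], [0, 0, 0], [0, 0, 0], [0, 0, 0]], "rotation": [[0, 0, -0.021], [0, 0, 0], [0, 0, 0], [0, 0, 0], [0, 0, 0], [0, 0, 0], [0, 0, 0], [0, 0, 0]], "jaw": [0, 0, 0, 0, 0, 0, 0, 0]}}

```text
time_s: 12.45
tool_pos: [0.5679, 0.0483, 0.2849]
tool_rot: [-179.9, 0.1, 17.3]
force: [-0.6, 0.1, -1.9]
grip_width: 0.0595
grasp_force: 25.0
```

```bash
python3 plan.py .569 .0475 .21 17.2;  python3 -c "
from h import *
c=shot('wrist','w3');a=shot('scene','s3');b=shot('side','d3')
z=np.vstack([cv2.resize(a['image'][205:305,310:430],(480,400)),np.zeros((200,480,3),np.uint8)])
cv2.imwrite('pics/v3.png',np.hstack([z[:400],cv2.resize(b['image'][225:325,215:335],(320,400))]))"
```

```text
at [0.5679 0.0483 0.2849] [-1.799e+02  1.100e-01  1.729e+01] t 12.4 F [-0.6  0.1 -1.9] w 0.0595 rot [-0.0018  0.0018  0.0016] rows 1 [-0.0018  0.0018  0.0016] | shift [0.0008 0.0011 0.0749] rows 2 [0.0004 0.0006 0.0375]
```

View pics/w3.png

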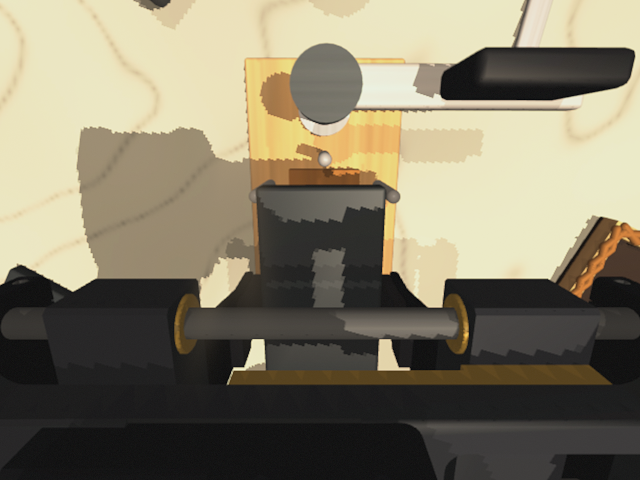

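Wrist view 3: slab's front edge spans (258–385, 186), front rod top at (324,159), board edges cols 247/403 at row ~60. Check offsets in the rack frame.

```bash
python3 -c "
from h import *
c=load('w3');p=np.array([.569,.0475]);a=np.radians(17.3);u=np.array([np.cos(a),np.sin(a)]);v=np.array([-u[1],u[0]])
def s(n,uv,z):
    for q in back(c,uv,z)[:,:2]-p: print(n,(q@u*1e3).round(1),(q@v*1e3).round(1))
s('slab',[(258,187),(385,187)],.1109)
s('rod',[(324,158)],.072); s('rods',[(393,193)],.07)
s('board',[(246,59),(405,59)],.01); s('post',[(326,84)],.112); s('plinth',[(289,169),(359,170)],.022)
"
```

```text
slab 54.6 31.2
slab 54.7 -26.3
rod 65.9 1.1
rods 46.2 -38.7
board 128.9 53.8
board 128.9 -54.2
post 97.4 0.6
plinth 56.4 25.3
plinth 55.7 -24.0
```

Call:
{"api": "send_rows", "payload": {"xyz": [[0.0008, 0.0016, 0], [0, 0, 0.03], [0, 0, 0.03], [0, 0, 0.01], [0, 0, 0], [0, 0, 0]], "rotation": [[0, 0, 0], [0, 0, 0], [0, 0, 0], [0, 0, 0], [0, 0, 0], [0, 0, 0]], "jaw": [0, 0, 0, 0, 0, 0]}}

```text
time_s: 13.2
tool_pos: [0.5703, 0.0463, 0.2172]
tool_rot: [180.0, -0.1, 17.2]
force: [0.2, -1.0, -1.3]
grip_width: 0.0595
grasp_force: 25.0
```

```bash
python3 plan.py .569 .0475 .2085 17.3
```

```text
at [0.5703 0.0463 0.2172] [ 1.7999e+02 -8.0000e-02  1.7210e+01] t 13.2 F [ 0.2 -1.  -1.3] w 0.0595 rot [ 0.0001 -0.0015 -0.0016] rows 1 [ 0.0001 -0.0015 -0.0016] | shift [-0.0009 -0.0016  0.0087] rows 1 [-0.0009 -0.0016  0.0087]
```

Call:
{"api": "send_rows", "payload": {"xyz": [[-0.0005, -0.0008, 0.004], [0, 0, 0.003], [0, 0, 0.001], [0, 0, 0], [0, 0, 0]], "rotation": [[0, 0, 0], [0, 0, 0], [0, 0, 0], [0, 0, 0], [0, 0, 0]], "jaw": [0, 0, 0, 0, 0]}}

```text
time_s: 13.7
tool_pos: [0.5691, 0.0464, 0.2085]
tool_rot: [180.0, -0.0, 17.2]
force: [0.1, 0.4, -1.3]
grip_width: 0.0596
grasp_force: 25.0
```

```bash
python3 plan.py .569 .0475 .2085 17.3
```

```text
at [0.5691 0.0464 0.2085] [ 1.7998e+02 -2.0000e-02  1.7180e+01] t 13.7 F [ 0.1  0.4 -1.3] w 0.0596 rot [ 0.0003 -0.0003 -0.0021] rows 1 [ 0.0003 -0.0003 -0.0021] | shift [ 0.0003 -0.001  -0.    ] rows 1 [ 0.0003 -0.001  -0.    ]
```

Still carrying ~1–2 N; lower slowly to contact.

Call:
{"api": "send_rows", "payload": {"xyz": [[0, -0.0005, 0.001], [0, 0, 0], [0, 0, 0.001], [0, 0, 0]], "rotation": [[0, 0, 0], [0, 0, 0], [0, 0, 0], [0, 0, 0]], "jaw": [0, 0, 0, 0]}}

```text
time_s: 14.1
tool_pos: [0.5691, 0.0467, 0.2083]
tool_rot: [179.9, 0.0, 17.2]
force: [-5.7, -2.2, 12.9]
grip_width: 0.0594
grasp_force: 25.0
```

Call:
{"api": "send_rows", "payload": {"xyz": [[0, 0, -0.001], [0, 0, 0], [0, 0, 0], [0, 0, 0], [0, 0, 0], [0, 0, -0.02], [0, 0, -0.045], [0, 0, -0.045], [0, 0, -0.045], [0, 0, -0.04], [0, 0, 0]], "rotation": [[0, 0, 0], [0, 0, 0], [0, 0, 0], [0, 0, 0], [0, 0, 0], [0, 0, 0], [0, 0, 0], [0, 0, 0], [0, 0, 0], [0, 0, 0], [0, 0, 0]], "jaw": [0.9, 0.9, 0.9, 0.9, 0.9, 0.9, 1, 1, 1, 1, 1]}}

```text
time_s: 15.2
tool_pos: [0.5703, 0.0479, 0.4086]
tool_rot: [179.8, -0.6, 17.2]
force: [0.6, 0.8, -0.3]
grip_width: 0.0866
grasp_force: 0.0
```

```bash
python3 -c "
from h import *
shot('wrist','w4')"; python3 plan.py .50 -.214 .40 -11.5
```

```text
at [0.5696 0.0475 0.4054] [179.88  -0.33  17.18] t 15.2 F [ 0.2  0.1 -0.9] w 0.0869 rot [ 0.0007 -0.0063  0.5006] rows 4 [ 0.0002 -0.0016  0.1252] | shift [-0.0161  0.2701  0.0054] rows 6 [-0.0027  0.045   0.0009]
```

View pics/w4.png

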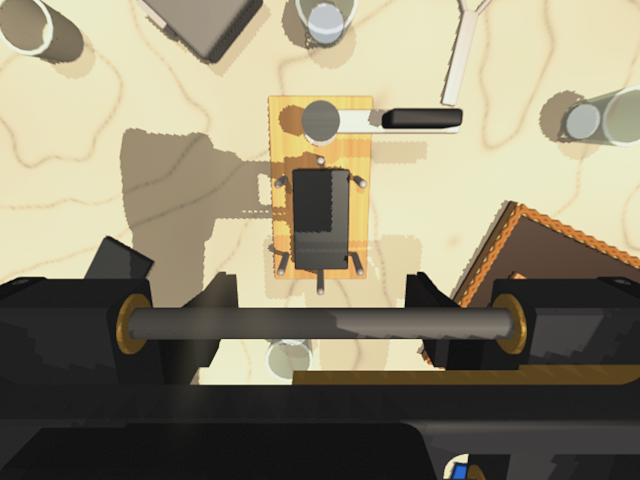

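Wrist view 4: the slab lies squarely between the rods, corners (293,170)–(349,268). Next, the nearest mat.

Call:
{"api": "send_rows", "payload": {"xyz": [[0, 0, 0], [0, 0, 0], [0, 0, 0], [0, 0, 0], [-0.0027, 0.045, 0], [-0.0027, 0.045, 0], [-0.0027, 0.045, 0], [-0.0027, 0.045, 0], [-0.0027, 0.045, 0], [-0.0027, 0.045, 0], [0, 0, 0], [0, 0, 0], [0, 0, 0]], "rotation": [[0, 0, 0.1252], [0, 0, 0.1252], [0, 0, 0.1252], [0, 0, 0.1252], [0, 0, 0], [0, 0, 0], [0, 0, 0], [0, 0, 0], [0, 0, 0], [0, 0, 0], [0, 0, 0], [0, 0, 0], [0, 0, 0]], "jaw": [1, 1, 1, 1, 1, 1, 1, 1, 1, 1, 1, 1, 1]}}

```text
time_s: 16.55
tool_pos: [0.4994, -0.213, 0.4012]
tool_rot: [-179.9, 0.1, -11.4]
force: [0.2, -0.2, 0.8]
grip_width: 0.0869
grasp_force: 0.0
```

```bash
cat > mats.py <<'E'
from h import *
import sys
# fit mats: the bright cork colour against the dark tray
c=shot('wrist',sys.argv[1]); hs=cv2.cvtColor(c['image'],cv2.COLOR_BGR2HSV)
m=((hs[...,0]<22)&(hs[...,1]>60)&(hs[...,2]>135)).astype(np.uint8); cv2.imwrite('pics/'+sys.argv[1]+'m.png',m*255)
n,lab,st,ce=cv2.connectedComponentsWithStats(m)
for k in range(1,n):
    if st[k,4]>1500:
        ct=max(cv2.findContours((lab==k).astype(np.uint8),0,1)[0],key=len).reshape(-1,2)
        P=back(c,ct,.014)[:,:2]*1000; r=cv2.minAreaRect(P.astype(np.float32)); b=cv2.boxPoints(r)
        e=max((b[1]-b[0],b[2]-b[1]),key=np.linalg.norm); print(st[k],np.round(r[0],1),np.round(r[1],1),'yaw',round(np.degrees(np.arctan2(e[1],e[0]))%180-180,1))
E
python3 mats.py w5; python3 plan.py .5135 -.2143 .25 -11.5
```

```text
[    0    38   636   270 28668] [ 524.  -207.7] [647.5 279.3] yaw -99.6
[ 397  105   67  114 5674] [ 529.  -335.6] [ 60.1 110. ] yaw -0.7
[ 507  108   69  109 5694] [ 505.9 -447.9] [ 60.4 109.9] yaw -8.3
[ 291  148   57  100 4184] [ 515.1 -212.5] [ 59.7 108.9] yaw -10.7
at [ 0.4995 -0.2126  0.4015] [-1.7995e+02  6.0000e-02 -1.1350e+01] t 16.6 F [ 0.4 -0.  -1.3] w 0.0869 rot [-0.0009  0.0011  0.0027] rows 1 [-0.0009  0.0011  0.0027] | shift [ 0.014  -0.0011  0.1515] rows 4 [ 0.0035 -0.0003  0.0379]
```

View pics/w5.png

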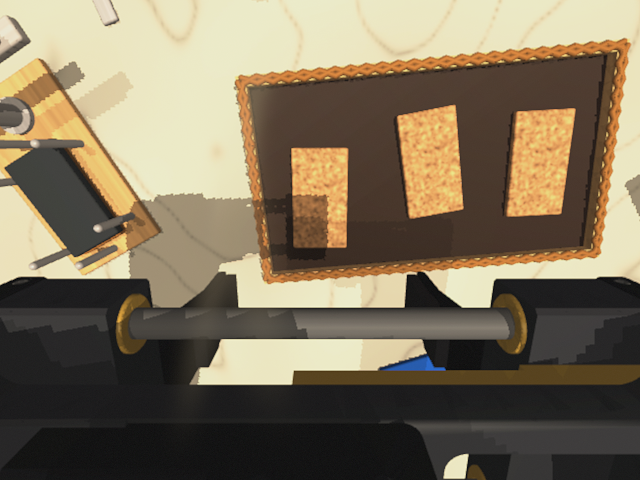

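Wrist view 5: three mats seen clearly (centres px (320,198),(430,162),(541,162)); tray edge is ~30 mm left of the nearest mat, so I open only to 75 mm.

```bash
python3 plan.py .5151 -.2125 .19 -11.2
```

```text
at [ 0.4995 -0.2126  0.4015] [-1.7995e+02  6.0000e-02 -1.1350e+01] t 16.6 F [ 0.4 -0.  -1.3] w 0.0869 rot [-0.0009  0.0011 -0.0026] rows 1 [-0.0009  0.0011 -0.0026] | shift [ 0.0152 -0.0031  0.2115] rows 5 [ 0.003  -0.0006  0.0423]
```

Call:
{"api": "send_rows", "payload": {"xyz": [[0.0155, -0.003, 0], [0, 0, 0.04], [0, 0, 0.04], [0, 0, 0.04], [0, 0, 0.04], [0, 0, 0.04], [0, 0, 0], [0, 0, 0], [0, 0, 0]], "rotation": [[0, 0, -0.003], [0, 0, 0], [0, 0, 0], [0, 0, 0], [0, 0, 0], [0, 0, 0], [0, 0, 0], [0, 0, 0], [0, 0, 0]], "jaw": [0.86, 0.86, 0.86, 0.86, 0.86, 0.86, 0.86, 0.86, 0.86]}}

```text
time_s: 17.5
tool_pos: [0.5164, -0.2142, 0.2048]
tool_rot: [180.0, -0.2, -11.3]
force: [0.3, 0.7, 0.1]
grip_width: 0.0748
grasp_force: 0.0
```

```bash
python3 plan.py .5151 -.2125 .19 -11.2
```

```text
at [ 0.5164 -0.2142  0.2048] [179.95  -0.23 -11.27] t 17.5 F [0.3 0.7 0.1] w 0.0748 rot [ 0.0008 -0.0041 -0.0012] rows 1 [ 0.0008 -0.0041 -0.0012] | shift [-0.0016 -0.0015  0.0148] rows 1 [-0.0016 -0.0015  0.0148]
```

Call:
{"api": "send_rows", "payload": {"xyz": [[-0.001, -0.001, 0.008], [0, 0, 0.007], [0, 0, 0], [0, 0, 0], [0, 0, 0], [0, 0, 0], [0, 0, 0], [0, 0, 0]], "rotation": [[0, 0, 0], [0, 0, 0], [0, 0, 0], [0, 0, 0], [0, 0, 0], [0, 0, 0], [0, 0, 0], [0, 0, 0]], "jaw": [0.86, 0.86, 0.86, 0.86, 0, 0, 0, 0], "newtons": 15}}

```text
time_s: 18.3
tool_pos: [0.5151, -0.2133, 0.1887]
tool_rot: [180.0, -0.2, -11.3]
force: [-0.3, 0.4, 5.6]
grip_width: 0.0597
grasp_force: 15.9
```

Call:
{"api": "send_rows", "payload": {"xyz": [[0, 0, 0], [0, 0, -0.02], [0, 0, -0.04], [0, 0, -0.05], [0, 0, -0.05], [0, 0, -0.04], [0, 0, 0]], "rotation": [[0, 0, 0], [0, 0, 0], [0, 0, 0], [0, 0, 0], [0, 0, 0], [0, 0, 0], [0, 0, 0]], "jaw": [0, 0, 0, 0, 0, 0, 0]}}

```text
time_s: 19.0
tool_pos: [0.5157, -0.2135, 0.3943]
tool_rot: [179.8, -0.7, -11.3]
force: [1.1, -0.3, -0.7]
grip_width: 0.0599
grasp_force: 15.0
```

```bash
python3 plan.py .569 .0472 .39 17.2
```

```text
at [ 0.5157 -0.2135  0.3943] [179.79  -0.69 -11.35] t 19.0 F [ 1.1 -0.3 -0.7] w 0.0599 rot [ 0.0065 -0.0108 -0.4982] rows 4 [ 0.0016 -0.0027 -0.1246] | shift [ 0.128  -0.2333  0.0043] rows 6 [ 0.0213 -0.0389  0.0007]
```

Call:
{"api": "send_rows", "payload": {"xyz": [[0, 0, 0], [0, 0, 0], [0, 0, 0], [0, 0, 0], [0.0213, -0.0389, 0], [0.0213, -0.0389, 0], [0.0213, -0.0389, 0], [0.0213, -0.0389, 0], [0.0213, -0.0389, 0], [0.0213, -0.0389, 0], [0, 0, 0], [0, 0, 0.035], [0, 0, 0.035], [0, 0, 0.035], [0, 0, 0], [0, 0, 0], [0, 0, 0], [0, 0, 0]], "rotation": [[0, 0, -0.1246], [0, 0, -0.1246], [0, 0, -0.1246], [0, 0, -0.1246], [0, 0, 0], [0, 0, 0], [0, 0, 0], [0, 0, 0], [0, 0, 0], [0, 0, 0], [0, 0, 0], [0, 0, 0], [0, 0, 0], [0, 0, 0], [0, 0, 0], [0, 0, 0], [0, 0, 0], [0, 0, 0]], "jaw": [0, 0, 0, 0, 0, 0, 0, 0, 0, 0, 0, 0, 0, 0, 0, 0, 0, 0]}}

```text
time_s: 20.8
tool_pos: [0.5679, 0.0475, 0.2844]
tool_rot: [179.9, -0.2, 17.2]
force: [-0.7, -0.2, 0.2]
grip_width: 0.0603
grasp_force: 15.0
```

```bash
cat > pose.py <<'E'
from h import *
# in-hand piece: the tool pose in the rack frame
import sys
o=env.get_obs();p=np.array([.569,.0475]);a=np.radians(17.3);u=np.array([np.cos(a),np.sin(a)]);v=np.array([-u[1],u[0]]);q=np.array(o['tool_pos'])[:2]-p
print('tool in rack mm',(q@u*1e3).round(1),(q@v*1e3).round(1),'z',o['tool_pos'][2].round(4),np.round(o['tool_rot'],1),np.round(o['force'],1))
E
python3 pose.py; python3 -c "
from h import *
shot('wrist','w6')"
```

```text
tool in rack mm -1.0 0.3 z 0.2844 [179.9  -0.2  17.2] [-0.7 -0.2  0.2]
```

View pics/w6.png

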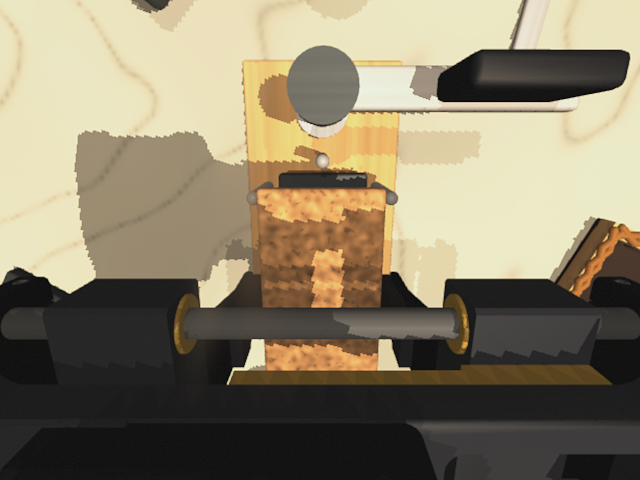

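Wrist view 6: mat front edge (258–384, 190); stacked slab's front edge (279–368, 173). Compare them.

```bash
cat > cmp.py <<'E'
from h import *
def s(fn,n,uv,z):
    c=load(fn);p=np.array([.569,.0475]);a=np.radians(17.3);u=np.array([np.cos(a),np.sin(a)]);v=np.array([-u[1],u[0]])
    for q in back(c,uv,z)[:,:2]-p: print(n,(q@u*1e3).round(1),(q@v*1e3).round(1))
E
python3 -c "
from cmp import *
s('w6','mat',[(258,190),(384,190)],.1094)
s('w6','slab',[(279,173),(368,174)],.034)
s('w4','slab w4',[(293,170),(349,170),(349,268),(292,270)],.034)
"
```

```text
mat 53.9 30.1
mat 53.8 -27.5
slab 55.7 29.3
slab 55.0 -30.3
slab w4 54.4 28.6
slab w4 54.3 -29.0
slab w4 -52.6 -31.1
slab w4 -54.8 32.2
```

Call:
{"api": "send_rows", "payload": {"xyz": [[0.0012, 0.0005, 0], [0, 0, 0.03], [0, 0, 0.02], [0, 0, 0.01], [0, 0, 0.003], [0, 0, 0], [0, 0, 0]], "rotation": [[0, 0, 0], [0, 0, 0], [0, 0, 0], [0, 0, 0], [0, 0, 0], [0, 0, 0], [0, 0, 0]], "jaw": [0, 0, 0, 0, 0, 0, 0]}}

```text
time_s: 21.55
tool_pos: [0.5689, 0.0475, 0.2204]
tool_rot: [180.0, -0.1, 17.2]
force: [-0.2, 0.3, -1.0]
grip_width: 0.0599
grasp_force: 15.0
```

```bash
python3 pose.py
```

```text
tool in rack mm -0.1 -0.0 z 0.2204 [ 1.80e+02 -1.00e-01  1.72e+01] [-0.2  0.3 -1. ]
```

Call:
{"api": "send_rows", "payload": {"xyz": [[0, 0, 0.002], [0, 0, 0], [0, 0, 0.001], [0, 0, 0]], "rotation": [[0, 0, 0], [0, 0, 0], [0, 0, 0], [0, 0, 0]], "jaw": [0, 0, 0, 0]}}

```text
time_s: 21.95
tool_pos: [0.5686, 0.0473, 0.2167]
tool_rot: [180.0, -0.0, 17.2]
force: [-0.3, -0.5, 1.9]
grip_width: 0.0598
grasp_force: 15.2
```

Call:
{"api": "send_rows", "payload": {"xyz": [[0, 0, 0.001], [0, 0, 0]], "rotation": [[0, 0, 0], [0, 0, 0]], "jaw": [0, 0]}}

```text
time_s: 22.15
tool_pos: [0.5686, 0.0474, 0.2167]
tool_rot: [179.9, -0.0, 17.2]
force: [-3.7, -0.8, 10.0]
grip_width: 0.06
grasp_force: 15.4
```

Call:
{"api": "send_rows", "payload": {"xyz": [[0, 0, -0.001], [0, 0, 0], [0, 0, 0], [0, 0, 0], [0, 0, 0], [0, 0, -0.02], [0, 0, -0.045], [0, 0, -0.045], [0, 0, -0.045], [0, 0, -0.04], [0, 0, 0]], "rotation": [[0, 0, 0], [0, 0, 0], [0, 0, 0], [0, 0, 0], [0, 0, 0], [0, 0, 0], [0, 0, 0], [0, 0, 0], [0, 0, 0], [0, 0, 0], [0, 0, 0]], "jaw": [0.9, 0.9, 0.9, 0.9, 0.9, 0.9, 1, 1, 1, 1, 1]}}

```text
time_s: 23.25
tool_pos: [0.5697, 0.0482, 0.4177]
tool_rot: [179.8, -0.6, 17.2]
force: [0.1, 0.0, -0.7]
grip_width: 0.087
grasp_force: 0.0
```

```bash
python3 - <<'E'
from h import *
o=env.get_obs(); print(o['qpos'].round(1),o['tool_pos'])
c=shot('wrist','w7'); a=shot('scene','s7'); I=c['image']
hs=cv2.cvtColor(I,cv2.COLOR_BGR2HSV); cv2.imwrite('pics/v7.png',np.hstack([cv2.resize(I[90:300,240:400],(457,600)),cv2.resize(a['image'][160:310,340:425],(340,600))]))
# slab A in scene
m=(a['image'].max(2)<75).astype(np.uint8); n,l,st,ce=cv2.connectedComponentsWithStats(m)
for k in range(1,n):
    if 300<st[k,4]<1500 and 330<ce[k][0]<460 and 150<ce[k][1]<260: print(ce[k],st[k,4])
E
python3 plan.py .405 .265 .40 -15.6;python3 plan.py .425 .26 .40 164.4
```

```text
[ 26.9  11.5 -39.2  92.7   7.5  77.9 -86. ] [0.56974298 0.04819549 0.41767478]
at [0.5684 0.0474 0.412 ] [ 1.7994e+02 -1.0000e-01  1.7220e+01] t 23.4 F [ 0.3 -0.5 -0.9] w 0.0871 rot [ 5.000e-04 -2.000e-03  5.728e-01] rows 4 [ 1.000e-04 -5.000e-04  1.432e-01] | shift [-0.2159 -0.1656  0.012 ] rows 6 [-0.036  -0.0276  0.002 ]
at [0.5684 0.0474 0.412 ] [ 1.7994e+02 -1.0000e-01  1.7220e+01] t 23.4 F [ 0.3 -0.5 -0.9] w 0.0871 rot [ 2.6000e-03  7.0000e-04 -2.5688e+00] rows 18 [ 1.000e-04  0.000e+00 -1.427e-01] | shift [0.1953 0.1662 0.012 ] rows 6 [0.0326 0.0277 0.002 ]
```

View pics/v7.png

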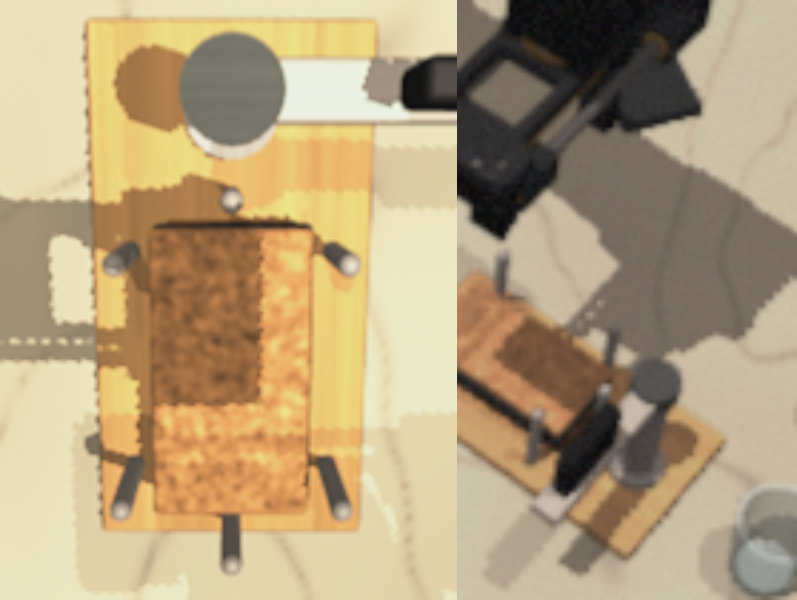

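Mat sits flush on the slab, between the rods. Now to slab A, turning to yaw 164 to keep joint 7 away from its limit.

Call:
{"api": "send_rows", "payload": {"xyz": [[0, 0, 0], [0, 0, 0], [0, 0, 0], [0, 0, 0], [0, 0, 0], [0, 0, 0], [0, 0, 0], [0, 0, 0], [0, 0, 0], [0, 0, 0], [0, 0, 0], [0, 0, 0], [0, 0, 0], [0, 0, 0], [0, 0, 0], [0, 0, 0], [0, 0, 0], [0, 0, 0], [0, 0, 0]], "rotation": [[0, 0, -0.143], [0, 0, -0.143], [0, 0, -0.143], [0, 0, -0.143], [0, 0, -0.143], [0, 0, -0.143], [0, 0, -0.143], [0, 0, -0.143], [0, 0, -0.143], [0, 0, -0.143], [0, 0, -0.143], [0, 0, -0.143], [0, 0, -0.143], [0, 0, -0.143], [0, 0, -0.143], [0, 0, -0.143], [0, 0, -0.143], [0, 0, -0.138], [0, 0, 0]], "jaw": [1, 1, 1, 1, 1, 1, 1, 1, 1, 1, 1, 1, 1, 1, 1, 1, 1, 1, 1]}}

```text
time_s: 25.25
tool_pos: [0.5679, 0.047, 0.4092]
tool_rot: [-180.0, -0.2, 164.4]
force: [-0.4, 0.8, -0.2]
grip_width: 0.0872
grasp_force: 0.0
```

Call:
{"api": "send_rows", "payload": {"xyz": [[0.0326, 0.0277, 0.001], [0.0326, 0.0277, 0.001], [0.0326, 0.0277, 0.001], [0.0326, 0.0277, 0.001], [0.0326, 0.0277, 0.001], [0.0326, 0.0277, 0.001], [0, 0, 0], [0, 0, 0], [0, 0, 0]], "rotation": [[0, 0, 0], [0, 0, 0], [0, 0, 0], [0, 0, 0], [0, 0, 0], [0, 0, 0], [0, 0, 0], [0, 0, 0], [0, 0, 0]], "jaw": [1, 1, 1, 1, 1, 1, 1, 1, 1]}}

```text
time_s: 26.15
tool_pos: [0.4252, 0.2588, 0.4046]
tool_rot: [-180.0, -0.0, 164.2]
force: [-0.3, -0.8, -0.2]
grip_width: 0.0869
grasp_force: 0.0
```

```bash
python3 plan.py .413 .264 .40 164.4
python3 - <<'E'
from cmp import *
c=shot('wrist','w8'); print(env.get_obs()['qpos'].round(0))
f=lambda x,y:((x+.5)/2.856-.5+240,(y+.5)/2.857-.5+90)
s('w7','mat top',[f(150,229),f(310,229),f(306,510),f(158,513)],.042)
E
```

```text
at [0.4252 0.2588 0.4046] [-1.7995e+02 -3.0000e-02  1.6423e+02] t 26.1 F [-0.3 -0.8 -0.2] w 0.0869 rot [-0.0009 -0.0006 -0.003 ] rows 1 [-0.0009 -0.0006 -0.003 ] | shift [0.0132 0.0018 0.0046] rows 1 [0.0132 0.0018 0.0046]
[ 33.   4. -69. 102.   4.  76.  37.]
mat top 54.0 30.0
mat top 54.0 -27.8
mat top -53.6 -28.4
mat top -54.7 29.3
```

View pics/w8.png

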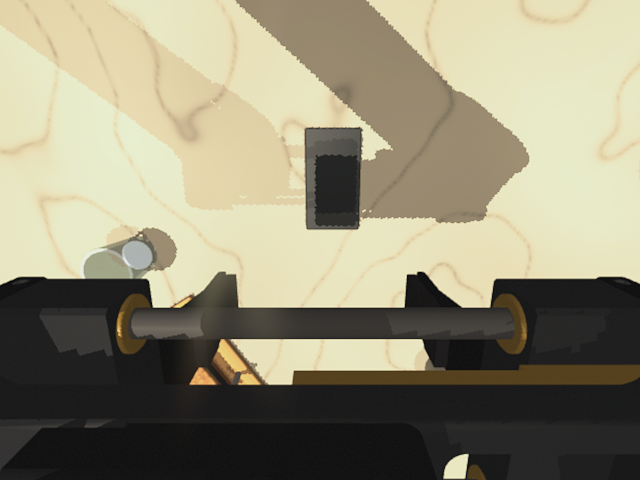

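Wrist view 8: slab A corners (306,128),(361,128),(359,228),(306,228), nearly straight in the image; not knocked.

```bash
python3 - <<'E' | grep slabA
import contextlib,io
from fit import *
w=load('w8')
top=np.array([(x,y,.012) for x in(-.055,.055) for y in(-.03,.03)])
m=np.array([(306,128),(361,128),(359,228),(306,228)],float)
def r(p):
    q=proj(w,W(p,top)); d=np.linalg.norm(m[:,None]-q[None],axis=2); i,j=linear_sum_assignment(d); return (m[i]-q[j]).ravel()
o=least_squares(r,[.413,.264,np.radians(164.4)]);print('slabA',o.x[:2],np.degrees(o.x[2]),o.fun.round(1))
E
python3 plan.py .412 .265 .20 164.4
```

```text
slabA [0.39444216 0.28224759] 164.24167463714215 [ 1.2  1.  -1.2  1.  -0.  -1.3  0.  -1.2]
at [0.4255 0.2585 0.4047] [-1.7997e+02 -4.0000e-02  1.6420e+02] t 26.2 F [-0.1 -0.6 -0.2] w 0.087 rot [-0.0006 -0.0007 -0.0034] rows 1 [-0.0006 -0.0007 -0.0034] | shift [0.0147 0.0026 0.2047] rows 5 [0.0029 0.0005 0.0409]
```

Slab A measures ~26 mm from its first place; cross-check with the fixed cameras now.

```bash
python3 - <<'E'  | tail -12
from fit import *
for n in('scene','side'):
    c=shot(n,n+'8'); m=(c['image'].max(2)<75)
    k=np.zeros_like(m); q=proj(c,[[.40,.27,.01]])[0].astype(int); k[q[1]-40:q[1]+40,q[0]-45:q[0]+45]=1
    print('now',n,q); blobs(c,m&k,.009,200,1500,0)
E
python3 plan.py .3944 .2822 .20 164.2
```

```text
rack [0.5680597  0.04689747] 16.700806470076223 0.6743394303330217 2.125126319576111
hinge [0.66096809 0.07477275 0.13      ]
bar end [0.56955078 0.01970478 0.11      ] 0.10672209725415756 keeper 14.363118053167085
bar end [0.56340364 0.03258287 0.11      ] 0.10629585097202965 keeper 6.684335737551066
now scene [382 177]
[384. 176.] 613 [394.7 279.1] [ 60.6 113.1] long yaw 164.5
now side [341 370]
[338. 376.] 649 [405.6 281.9] [50.2 67.4] long yaw 162.4
at [0.4255 0.2587 0.4049] [-1.7999e+02 -4.0000e-02  1.6422e+02] t 26.3 F [-0.1  0.3 -0.7] w 0.0872 rot [-0.0001 -0.0008  0.0004] rows 1 [-0.0001 -0.0008  0.0004] | shift [0.0363 0.0142 0.2049] rows 5 [0.0073 0.0028 0.041 ]
```

The slab was knocked; scene agrees with (0.394, 0.281). Descend there.

Call:
{"api": "send_rows", "payload": {"xyz": [[0.018, 0.007, 0], [0.018, 0.007, 0], [0, 0, 0.04], [0, 0, 0.04], [0, 0, 0.04], [0, 0, 0.04], [0, 0, 0.035], [0, 0, 0], [0, 0, 0], [0, 0, 0]], "rotation": [[0, 0, 0], [0, 0, 0], [0, 0, 0], [0, 0, 0], [0, 0, 0], [0, 0, 0], [0, 0, 0], [0, 0, 0], [0, 0, 0], [0, 0, 0]], "jaw": [1, 1, 1, 1, 1, 1, 1, 1, 1, 1]}}

```text
time_s: 27.3
tool_pos: [0.3947, 0.2837, 0.2121]
tool_rot: [179.9, 0.1, 164.4]
force: [0.1, 0.1, 1.0]
grip_width: 0.0873
grasp_force: 0.0
```

```bash
python3 plan.py .3944 .282 .186 164.2; python3 -c "
from h import *
print(env.get_obs()['qpos'].round(0))"
```

```text
at [0.3947 0.2837 0.2121] [1.7988e+02 1.3000e-01 1.6436e+02] t 27.3 F [0.1 0.1 1. ] w 0.0873 rot [0.0022 0.0023 0.0028] rows 1 [0.0022 0.0023 0.0028] | shift [-0.0001 -0.0017  0.0261] rows 1 [-0.0001 -0.0017  0.0261]
[ 18.  21. -63. 116.  22.  56.  18.]
```

Call:
{"api": "send_rows", "payload": {"xyz": [[0, -0.001, 0.014], [0, 0, 0.012], [0, 0, 0], [0, 0, 0], [0, 0, 0], [0, 0, 0], [0, 0, 0], [0, 0, 0], [0, 0, 0], [0, 0, 0]], "rotation": [[0, 0, 0], [0, 0, 0], [0, 0, 0], [0, 0, 0], [0, 0, 0], [0, 0, 0], [0, 0, 0], [0, 0, 0], [0, 0, 0], [0, 0, 0]], "jaw": [1, 1, 1, 0, 0, 0, 0, 0, 0, 0], "newtons": 25}}

```text
time_s: 28.3
tool_pos: [0.3934, 0.2819, 0.1843]
tool_rot: [-179.9, 0.0, 164.4]
force: [-0.5, -1.4, 3.8]
grip_width: 0.0597
grasp_force: 25.0
```

Call:
{"api": "send_rows", "payload": {"xyz": [[0, 0, -0.02], [0, 0, -0.04], [0, 0, -0.04], [0, 0, -0.04], [0, 0, 0], [0, 0, 0]], "rotation": [[0, 0, 0], [0, 0, 0], [0, 0, 0], [0, 0, 0], [0, 0, 0], [0, 0, 0]], "jaw": [0, 0, 0, 0, 0, 0]}}

```text
time_s: 28.9
tool_pos: [0.3936, 0.282, 0.3243]
tool_rot: [-180.0, 0.1, 164.4]
force: [0.4, -0.0, -2.4]
grip_width: 0.0595
grasp_force: 25.0
```

```bash
python3 plan.py .569 .0475 .32 197.3
```

```text
at [0.3936 0.282  0.3243] [-1.8000e+02  1.1000e-01  1.6437e+02] t 28.9 F [ 0.4 -0.  -2.4] w 0.0595 rot [-0.0006  0.0019 -0.5747] rows 4 [-1.000e-04  5.000e-04 -1.437e-01] | shift [-0.0977 -0.276   0.0043] rows 7 [-0.014  -0.0394  0.0006]
```

Call:
{"api": "send_rows", "payload": {"xyz": [[0, 0, 0], [0, 0, 0], [0, 0, 0], [0, 0, 0], [-0.014, -0.0394, 0], [-0.014, -0.0394, 0], [-0.014, -0.0394, 0], [-0.014, -0.0394, 0], [-0.014, -0.0394, 0], [-0.014, -0.0394, 0], [-0.014, -0.0394, 0], [0, 0, 0], [0, 0, 0.03], [0, 0, 0], [0, 0, 0], [0, 0, 0]], "rotation": [[0, 0, -0.1437], [0, 0, -0.1437], [0, 0, -0.1437], [0, 0, -0.1437], [0, 0, 0], [0, 0, 0], [0, 0, 0], [0, 0, 0], [0, 0, 0], [0, 0, 0], [0, 0, 0], [0, 0, 0], [0, 0, 0], [0, 0, 0], [0, 0, 0], [0, 0, 0]], "jaw": [0, 0, 0, 0, 0, 0, 0, 0, 0, 0, 0, 0, 0, 0, 0, 0]}}

```text
time_s: 30.5
tool_pos: [0.5692, 0.0488, 0.2945]
tool_rot: [180.0, 0.0, -162.6]
force: [0.1, 0.2, -2.0]
grip_width: 0.0599
grasp_force: 25.0
```

```bash
python3 pose.py; python3 plan.py .569 .0475 .28 197.3; python3 -c "
from h import *
shot('wrist','w9')"
```

```text
tool in rack mm 0.5 1.1 z 0.2945 [ 180.     0.  -162.6] [ 0.1  0.2 -2. ]
at [0.5692 0.0488 0.2945] [ 1.7999e+02  1.0000e-02 -1.6259e+02] t 30.5 F [ 0.1  0.2 -2. ] w 0.0599 rot [0.0002 0.0001 0.0019] rows 1 [0.0002 0.0001 0.0019] | shift [ 0.0005 -0.0011  0.0145] rows 1 [ 0.0005 -0.0011  0.0145]
```

View pics/w9.png

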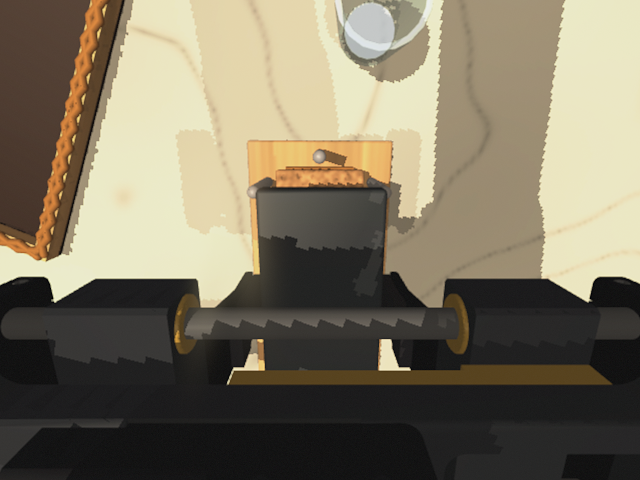

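Wrist view 9 (from the back side): slab edge (257–385, 190), mat below (276–364, 169), rod top (319,156).

```bash
python3 -c "
from cmp import *
s('w9','slab',[(257,190),(386,190)],.121)
s('w9','mat',[(276,169),(364,168)],.042)
s('w9','rod',[(319,155)],.072)
s('w9','board',[(248,141),(392,141)],.01)
"
```

```text
slab -51.9 -26.5
slab -52.0 31.8
mat -55.8 -27.9
mat -56.6 31.3
rod -65.9 1.2
board -74.2 -52.4
board -74.4 55.5
```

Call:
{"api": "send_rows", "payload": {"xyz": [[0.0025, -0.001, 0], [0, 0, 0.03], [0, 0, 0.02], [0, 0, 0.01], [0, 0, 0.004], [0, 0, 0], [0, 0, 0]], "rotation": [[0, 0, 0], [0, 0, 0], [0, 0, 0], [0, 0, 0], [0, 0, 0], [0, 0, 0], [0, 0, 0]], "jaw": [0, 0, 0, 0, 0, 0, 0]}}

```text
time_s: 31.25
tool_pos: [0.5676, 0.0466, 0.2313]
tool_rot: [-180.0, 0.1, -162.7]
force: [0.7, 0.3, -2.3]
grip_width: 0.0597
grasp_force: 25.0
```

```bash
python3 pose.py
```

```text
tool in rack mm -1.6 -0.5 z 0.2313 [-1.800e+02  1.000e-01 -1.627e+02] [ 0.7  0.3 -2.3]
```

Call:
{"api": "send_rows", "payload": {"xyz": [[0, 0, 0.002], [0, 0, 0], [0, 0, 0.001], [0, 0, 0]], "rotation": [[0, 0, 0], [0, 0, 0], [0, 0, 0], [0, 0, 0]], "jaw": [0, 0, 0, 0]}}

```text
time_s: 31.65
tool_pos: [0.5671, 0.0463, 0.2272]
tool_rot: [-180.0, -0.0, -162.7]
force: [-0.6, -0.8, -2.0]
grip_width: 0.0598
grasp_force: 25.0
```

Call:
{"api": "send_rows", "payload": {"xyz": [[0, 0, 0.001], [0, 0, 0]], "rotation": [[0, 0, 0], [0, 0, 0]], "jaw": [0, 0]}}

```text
time_s: 31.85
tool_pos: [0.5672, 0.0464, 0.2264]
tool_rot: [-180.0, 0.0, -162.7]
force: [-0.1, -0.6, -0.9]
grip_width: 0.0596
grasp_force: 25.0
```

Call:
{"api": "send_rows", "payload": {"xyz": [[0, 0, 0.001], [0, 0, 0]], "rotation": [[0, 0, 0], [0, 0, 0]], "jaw": [0, 0]}}

```text
time_s: 32.05
tool_pos: [0.5672, 0.0466, 0.2263]
tool_rot: [-179.9, -0.0, -162.6]
force: [-3.1, -0.7, 8.4]
grip_width: 0.0595
grasp_force: 25.0
```

Call:
{"api": "send_rows", "payload": {"xyz": [[0, 0, -0.001], [0, 0, 0], [0, 0, 0], [0, 0, 0], [0, 0, 0], [0, 0, -0.02], [0, 0, -0.045], [0, 0, -0.045], [0, 0, -0.045], [0, 0, -0.03], [0, 0, 0], [0, 0, 0]], "rotation": [[0, 0, 0], [0, 0, 0], [0, 0, 0], [0, 0, 0], [0, 0, 0], [0, 0, 0], [0, 0, 0], [0, 0, 0], [0, 0, 0], [0, 0, 0], [0, 0, 0], [0, 0, 0]], "jaw": [0.9, 0.9, 0.9, 0.9, 0.9, 0.9, 1, 1, 1, 1, 1, 1]}}

```text
time_s: 33.25
tool_pos: [0.5671, 0.0464, 0.4114]
tool_rot: [-179.9, 0.0, -162.7]
force: [-1.1, -0.0, -0.7]
grip_width: 0.0871
grasp_force: 0.0
```

```bash
python3 plan.py .529 -.3356 .40 179.3; python3 -c "
from h import *
print(env.get_obs()['qpos'].round(0)); c=shot('wrist','w10')
m=(c['image'].max(2)<95).astype(np.uint8)[:275]; n,l,st,ce=cv2.connectedComponentsWithStats(m)
for k in range(1,n):
    if st[k,4]>700: print(st[k],ce[k])
a,b=c['image'][60:300,230:410],None
G=c['image'].max(2)
for r in (170,200,230): print(r,G[r,270:372:3])
for q in(300,320,340): print(q,G[120:275:4,q])
"
```

```text
at [0.5671 0.0464 0.4114] [-1.7995e+02  4.0000e-02 -1.6267e+02] t 33.2 F [-1.1 -0.  -0.7] w 0.0871 rot [-0.0008  0.0008  0.3147] rows 3 [-0.0003  0.0003  0.1049] | shift [ 0.0334 -0.3824  0.0114] rows 9 [ 0.0037 -0.0425  0.0013]
[ 48.  19. -67.  93.  18.  80.  86.]
[    0     0   146   215 15790] [ 56.58391387 120.79765674]
[134  34  60 192 867] [168.18454441 110.30219146]
[ 291  164   61  111 4925] [324.50192893 222.94274112]
170 [231 228 235 236 203  81 168 151 106 105 102 101 100  98  96  95  94  90
 106 103 102 100  99  98  97  96  86  56 138  89 167 239 235 233]
200 [234 233 234 234 234 234 235 213 111 107 105 105 102 102  99  99  98  95
  94  92  90  89  90  89  89  89  83 134 174 167 235 234 234 220]
230 [233 234 234 234 234 235 235 240  92  96  92  94  48  49  52  49  50  49
  50  50  50  50  50  50  50  50  50 156 160 171 165 163 159 146]
300 [229 228 224 208 214 227 216 234 234 235 238 104 104 102 100 100  97 110
  94  92 105 103 103 101 100  97  96  94  93  91  90  87  86  85  83  82
  81  78 236]
320 [228 228 228 229 228 229 212 236 176 184 239 103  93  91  90  88  87 101
  83  81  96  59  50  50  50  50  50  50  50  49  50  48  49  50  49  50
  49  48  79]
340 [229 228 228 233 234 234 218 235 235 195 235 107  97  97  97  78  76  92
  73  74  90  63  51  51  50  51  51  50  50  51  49  49  50  50  49  49
  49  45 236]
```

```bash
python3 -c "
from cmp import *
s('w10','slab2',[(292.5,163.5),(350,163.5),(293,271.5)],.054)"
```

```text
slab2 -56.4 -27.3
slab2 -56.4 28.6
slab2 55.7 -29.2
```

Call:
{"api": "send_rows", "payload": {"xyz": [[0, 0, 0], [0, 0, 0], [0, 0, 0], [0.0037, -0.0425, 0], [0.0037, -0.0425, 0], [0.0037, -0.0425, 0], [0.0037, -0.0425, 0], [0.0037, -0.0425, 0], [0.0037, -0.0425, 0], [0.0037, -0.0425, 0], [0.0037, -0.0425, 0], [0.0037, -0.0425, 0], [0, 0, 0], [0, 0, 0], [0, 0, 0]], "rotation": [[0, 0, 0.1049], [0, 0, 0.1049], [0, 0, 0.1049], [0, 0, 0], [0, 0, 0], [0, 0, 0], [0, 0, 0], [0, 0, 0], [0, 0, 0], [0, 0, 0], [0, 0, 0], [0, 0, 0], [0, 0, 0], [0, 0, 0], [0, 0, 0]], "jaw": [0.86, 0.86, 0.86, 0.86, 0.86, 0.86, 0.86, 0.86, 0.86, 0.86, 0.86, 0.86, 0.86, 0.86, 0.86]}}

```text
time_s: 34.8
tool_pos: [0.5295, -0.3341, 0.4101]
tool_rot: [179.9, -0.1, 179.4]
force: [-0.3, 0.2, -1.0]
grip_width: 0.0748
grasp_force: 0.0
```

```bash
python3 mats.py w11; python3 plan.py .529 -.3356 .20 179.3;  python3 -c "
from h import *
print(env.get_obs()['qpos'].round(0))"
```

```text
[  143     0   475   288 21587] [ 471.8 -289.2] [490.3 298.4] yaw -90.5
[   0   65  126  139 3331] [ 450.4 -627.9] [ 96.  165.2] yaw -67.4
[ 188  138   59  105 5288] [ 505.9 -447.9] [ 60.3 110. ] yaw -8.3
[ 290  162   56   96 4247] [ 528.7 -335.8] [ 60.  108.6] yaw -0.8
[ 592  181   48   97 2227] [558.8   6.9] [114.   51.1] yaw -166.5
at [ 0.5297 -0.3337  0.4105] [ 1.7993e+02 -5.0000e-02  1.7949e+02] t 34.9 F [ 0.3  1.  -0. ] w 0.0749 rot [ 0.0012 -0.0009  0.0032] rows 1 [ 0.0012 -0.0009  0.0032] | shift [ 0.0007 -0.0019  0.2105] rows 5 [ 0.0001 -0.0004  0.0421]
[ 71.  24. -55.  85.  19.  81. 105.]
```

Call:
{"api": "send_rows", "payload": {"xyz": [[0.0007, -0.0018, 0], [0, 0, 0.045], [0, 0, 0.045], [0, 0, 0.045], [0, 0, 0.045], [0, 0, 0.025], [0, 0, 0], [0, 0, 0], [0, 0, 0]], "rotation": [[0, 0, 0], [0, 0, 0], [0, 0, 0], [0, 0, 0], [0, 0, 0], [0, 0, 0], [0, 0, 0], [0, 0, 0], [0, 0, 0]], "jaw": [0.86, 0.86, 0.86, 0.86, 0.86, 0.86, 0.86, 0.86, 0.86]}}

```text
time_s: 35.75
tool_pos: [0.5297, -0.3375, 0.2087]
tool_rot: [-179.9, 0.2, 179.3]
force: [0.9, -1.3, 0.0]
grip_width: 0.0747
grasp_force: 0.0
```

```bash
python3 plan.py .5288 -.3357 .19 179.3
```

```text
at [ 0.5297 -0.3375  0.2087] [-179.88    0.18  179.35] t 35.8 F [ 0.9 -1.3  0. ] w 0.0747 rot [-0.0022  0.0032  0.0008] rows 1 [-0.0022  0.0032  0.0008] | shift [0.0009 0.0018 0.0187] rows 1 [0.0009 0.0018 0.0187]
```

Call:
{"api": "send_rows", "payload": {"xyz": [[0.0005, 0.001, 0.01], [0, 0, 0.008], [0, 0, 0], [0, 0, 0], [0, 0, 0], [0, 0, 0], [0, 0, 0], [0, 0, 0]], "rotation": [[0, 0, 0], [0, 0, 0], [0, 0, 0], [0, 0, 0], [0, 0, 0], [0, 0, 0], [0, 0, 0], [0, 0, 0]], "jaw": [0.86, 0.86, 0.86, 0.86, 0, 0, 0, 0], "newtons": 15}}

```text
time_s: 36.55
tool_pos: [0.5284, -0.3363, 0.1887]
tool_rot: [-180.0, 0.0, 179.3]
force: [0.0, 1.3, 6.7]
grip_width: 0.0598
grasp_force: 15.5
```

Call:
{"api": "send_rows", "payload": {"xyz": [[0, 0, 0], [0, 0, -0.02], [0, 0, -0.04], [0, 0, -0.05], [0, 0, -0.05], [0, 0, -0.04], [0, 0, 0], [0, 0, 0]], "rotation": [[0, 0, 0], [0, 0, 0], [0, 0, 0], [0, 0, 0], [0, 0, 0], [0, 0, 0], [0, 0, 0], [0, 0, 0]], "jaw": [0, 0, 0, 0, 0, 0, 0, 0]}}

```text
time_s: 37.35
tool_pos: [0.5279, -0.3366, 0.3884]
tool_rot: [-179.9, 0.0, 179.3]
force: [0.5, 0.7, -1.6]
grip_width: 0.06
grasp_force: 15.0
```

```bash
python3 plan.py .569 .0475 .39 197.3
```

```text
at [ 0.5279 -0.3366  0.3884] [-1.7994e+02  1.0000e-02  1.7929e+02] t 37.4 F [ 0.5  0.7 -1.6] w 0.06 rot [-0.0011 -0.     -0.3143] rows 3 [-0.0004 -0.     -0.1048] | shift [-0.1535  0.3545 -0.0016] rows 9 [-0.0171  0.0394 -0.0002]
```

Call:
{"api": "send_rows", "payload": {"xyz": [[0, 0, 0], [0, 0, 0], [0, 0, 0], [-0.0171, 0.0394, 0], [-0.0171, 0.0394, 0], [-0.0171, 0.0394, 0], [-0.0171, 0.0394, 0], [-0.0171, 0.0394, 0], [-0.0171, 0.0394, 0], [-0.0171, 0.0394, 0], [-0.0171, 0.0394, 0], [-0.0171, 0.0394, 0], [0, 0, 0], [0, 0, 0.045], [0, 0, 0.045], [0, 0, 0], [0, 0, 0], [0, 0, 0]], "rotation": [[0, 0, -0.1048], [0, 0, -0.1048], [0, 0, -0.1048], [0, 0, 0], [0, 0, 0], [0, 0, 0], [0, 0, 0], [0, 0, 0], [0, 0, 0], [0, 0, 0], [0, 0, 0], [0, 0, 0], [0, 0, 0], [0, 0, 0], [0, 0, 0], [0, 0, 0], [0, 0, 0], [0, 0, 0]], "jaw": [0, 0, 0, 0, 0, 0, 0, 0, 0, 0, 0, 0, 0, 0, 0, 0, 0, 0]}}

```text
time_s: 39.15
tool_pos: [0.57, 0.048, 0.2999]
tool_rot: [-180.0, 0.1, -162.7]
force: [1.0, 1.2, 0.1]
grip_width: 0.0594
grasp_force: 15.0
```

```bash
python3 pose.py
python3 - <<'E'
from cmp import *
c=shot('wrist','w12'); hs=cv2.cvtColor(c['image'],cv2.COLOR_BGR2HSV).astype(int)
z=env.get_obs()['tool_pos'][2]
for q in (280,300,320,340,360): print(q,[(r,*hs[r,q]) for r in range(160,206,3)])
for r in (215,240): print(r,[(q,*hs[r,q]) for q in list(range(246,270,3))+list(range(370,400,3))])
print(z)
E
```

```text
tool in rack mm 1.1 0.2 z 0.2999 [-1.800e+02  1.000e-01 -1.627e+02] [1.  1.2 0.1]
280 [(160, np.int64(20), np.int64(131), np.int64(236)), (163, np.int64(20), np.int64(131), np.int64(236)), (166, np.int64(20), np.int64(131), np.int64(239)), (169, np.int64(12), np.int64(120), np.int64(81)), (172, np.int64(21), np.int64(36), np.int64(100)), (175, np.int64(19), np.int64(32), np.int64(110)), (178, np.int64(22), np.int64(35), np.int64(109)), (181, np.int64(21), np.int64(33), np.int64(109)), (184, np.int64(16), np.int64(68), np.int64(102)), (187, np.int64(14), np.int64(153), np.int64(187)), (190, np.int64(14), np.int64(152), np.int64(201)), (193, np.int64(14), np.int64(152), np.int64(203)), (196, np.int64(14), np.int64(152), np.int64(194)), (199, np.int64(14), np.int64(152), np.int64(194)), (202, np.int64(14), np.int64(152), np.int64(207)), (205, np.int64(14), np.int64(153), np.int64(212))]
300 [(160, np.int64(20), np.int64(131), np.int64(236)), (163, np.int64(20), np.int64(130), np.int64(241)), (166, np.int64(14), np.int64(180), np.int64(193)), (169, np.int64(13), np.int64(123), np.int64(8
[... 4189 characters left out ...]
126), np.int64(222)), (261, np.int64(15), np.int64(120), np.int64(117)), (264, np.int64(14), np.int64(129), np.int64(128)), (267, np.int64(14), np.int64(133), np.int64(130)), (370, np.int64(14), np.int64(152), np.int64(218)), (373, np.int64(14), np.int64(151), np.int64(227)), (376, np.int64(15), np.int64(153), np.int64(227)), (379, np.int64(15), np.int64(150), np.int64(230)), (382, np.int64(14), np.int64(152), np.int64(163)), (385, np.int64(15), np.int64(144), np.int64(159)), (388, np.int64(19), np.int64(64), np.int64(155)), (391, np.int64(19), np.int64(66), np.int64(150)), (394, np.int64(19), np.int64(65), np.int64(148)), (397, np.int64(18), np.int64(66), np.int64(147))]
0.30029627173346557
```

```bash
python3 -c "
from cmp import *
s('w12','mat2',[(320,186.5)],.125)
s('w12','slab2',[(320,171)],.054)"
```

```text
mat2 -52.4 0.9
slab2 -53.9 0.7
```

Call:
{"api": "send_rows", "payload": {"xyz": [[0.0016, 0, 0], [0, 0, 0.03], [0, 0, 0.02], [0, 0, 0.009], [0, 0, 0], [0, 0, 0]], "rotation": [[0, 0, 0], [0, 0, 0], [0, 0, 0], [0, 0, 0], [0, 0, 0], [0, 0, 0]], "jaw": [0, 0, 0, 0, 0, 0]}}

```text
time_s: 39.8
tool_pos: [0.5683, 0.0476, 0.2404]
tool_rot: [-180.0, 0.1, -162.7]
force: [-0.1, -0.5, -0.3]
grip_width: 0.0596
grasp_force: 15.0
```

```bash
python3 pose.py
```

```text
tool in rack mm -0.6 0.3 z 0.2404 [-1.800e+02  1.000e-01 -1.627e+02] [-0.1 -0.5 -0.3]
```

Call:
{"api": "send_rows", "payload": {"xyz": [[0, 0, 0.002], [0, 0, 0], [0, 0, 0.001], [0, 0, 0]], "rotation": [[0, 0, 0], [0, 0, 0], [0, 0, 0], [0, 0, 0]], "jaw": [0, 0, 0, 0]}}

```text
time_s: 40.2
tool_pos: [0.568, 0.0474, 0.2367]
tool_rot: [-180.0, 0.0, -162.7]
force: [0.7, -0.6, 1.9]
grip_width: 0.0598
grasp_force: 15.2
```

Call:
{"api": "send_rows", "payload": {"xyz": [[0, 0, 0.0008], [0, 0, 0]], "rotation": [[0, 0, 0], [0, 0, 0]], "jaw": [0, 0]}}

```text
time_s: 40.4
tool_pos: [0.5681, 0.0475, 0.2367]
tool_rot: [-179.9, 0.0, -162.7]
force: [-1.3, -0.7, 7.7]
grip_width: 0.0596
grasp_force: 15.3
```

Seated. Release, rise, and check the top mat numerically from the wrist camera.

Call:
{"api": "send_rows", "payload": {"xyz": [[0, 0, -0.001], [0, 0, 0], [0, 0, 0], [0, 0, 0], [0, 0, 0], [0, 0, -0.02], [0, 0, -0.045], [0, 0, -0.045], [0, 0, -0.045], [0, 0, -0.02], [0, 0, 0], [0, 0, 0]], "rotation": [[0, 0, 0], [0, 0, 0], [0, 0, 0], [0, 0, 0], [0, 0, 0], [0, 0, 0], [0, 0, 0], [0, 0, 0], [0, 0, 0], [0, 0, 0], [0, 0, 0], [0, 0, 0]], "jaw": [0.9, 0.9, 0.9, 0.9, 0.9, 0.9, 1, 1, 1, 1, 1, 1]}}

```text
time_s: 41.6
tool_pos: [0.5676, 0.0473, 0.411]
tool_rot: [-180.0, -0.0, -162.7]
force: [-0.5, 0.7, -0.5]
grip_width: 0.0873
grasp_force: 0.0
```

```bash
python3 - <<'E'
from cmp import *
c=shot('wrist','w13'); d=shot('side','d13'); e=shot('scene','s13')
hs=cv2.cvtColor(c['image'],cv2.COLOR_BGR2HSV).astype(int)
for q in (305,335): print(q,[(r,*map(int,hs[r,q])) for r in list(range(155,178,2))+list(range(256,280,2))])
E
python3 plan.py .6826 .0064 .41 107.4; python3 plan.py .6826 .0064 .41 -72.6
```

```text
305 [(155, 19, 132, 235), (157, 19, 132, 235), (159, 20, 133, 235), (161, 16, 145, 200), (163, 13, 162, 153), (165, 14, 153, 177), (167, 14, 154, 199), (169, 14, 151, 169), (171, 14, 153, 197), (173, 14, 154, 215), (175, 14, 153, 219), (177, 15, 152, 226), (256, 14, 150, 160), (258, 14, 148, 146), (260, 13, 147, 132), (262, 14, 148, 134), (264, 13, 146, 145), (266, 14, 149, 149), (268, 13, 145, 137), (270, 14, 148, 140), (272, 15, 146, 161), (274, 18, 139, 237), (276, 17, 139, 235), (278, 17, 139, 235)]
335 [(155, 15, 138, 120), (157, 15, 141, 123), (159, 15, 140, 118), (161, 15, 152, 175), (163, 13, 165, 147), (165, 14, 154, 190), (167, 16, 145, 235), (169, 17, 144, 235), (171, 16, 146, 234), (173, 16, 149, 231), (175, 17, 143, 232), (177, 19, 137, 235), (256, 14, 148, 153), (258, 14, 151, 157), (260, 14, 150, 158), (262, 14, 148, 145), (264, 14, 149, 151), (266, 14, 149, 144), (268, 14, 148, 131), (270, 14, 147, 127), (272, 17, 138, 159), (274, 25, 117, 237), (276, 24, 118, 235), (278, 24, 118, 234)]
at [0.5674 0.0471 0.4097] [ 1.7996e+02 -1.6000e-01 -1.6267e+02] t 41.8 F [0.2 0.2 0.5] w 0.0873 rot [-1.5000e-03 -2.8000e-03  1.5695e+00] rows 11 [-1.000e-04 -3.000e-04  1.427e-01] | shift [-0.0733  0.0978 -0.0003] rows 3 [-0.0244  0.0326 -0.0001]
at [0.5674 0.0471 0.4097] [ 1.7996e+02 -1.6000e-01 -1.6267e+02] t 41.8 F [0.2 0.2 0.5] w 0.0873 rot [ 2.8000e-03 -1.5000e-03 -1.5721e+00] rows 11 [ 3.000e-04 -1.000e-04 -1.429e-01] | shift [ 0.0733 -0.0978 -0.0003] rows 3 [ 0.0244 -0.0326 -0.0001]
```

Call:
{"api": "send_rows", "payload": {"xyz": [[0, 0, 0], [0, 0, 0], [0, 0, 0], [0, 0, 0], [0, 0, 0], [0, 0, 0], [0, 0, 0], [0, 0, 0], [0, 0, 0], [0, 0, 0], [0, 0, 0], [-0.0244, 0.0326, 0], [-0.0244, 0.0326, 0], [-0.0244, 0.0326, 0], [0, 0, 0], [0, 0, 0], [0, 0, 0]], "rotation": [[0, 0, 0.1427], [0, 0, 0.1427], [0, 0, 0.1427], [0, 0, 0.1427], [0, 0, 0.1427], [0, 0, 0.1427], [0, 0, 0.1427], [0, 0, 0.1427], [0, 0, 0.1427], [0, 0, 0.1427], [0, 0, 0.1427], [0, 0, 0], [0, 0, 0], [0, 0, 0], [0, 0, 0], [0, 0, 0], [0, 0, 0]], "jaw": [0.7, 0.7, 0.7, 0.7, 0.7, 0.7, 0.7, 0.7, 0.7, 0.7, 0.7, 0.7, 0.7, 0.7, 0.7, 0.7, 0.7]}}

```text
time_s: 43.45
tool_pos: [0.6823, 0.0079, 0.4106]
tool_rot: [-179.9, -0.1, 107.5]
force: [-0.5, -1.6, -0.6]
grip_width: 0.0606
grasp_force: 0.0
```

```bash
python3 plan.py .6826 .0064 .296 107.4
```

```text
at [0.6823 0.0079 0.4106] [-1.7991e+02 -6.0000e-02  1.0749e+02] t 43.5 F [-0.5 -1.6 -0.6] w 0.0606 rot [-0.0016 -0.0011  0.0015] rows 1 [-0.0016 -0.0011  0.0015] | shift [-1.500e-03 -1.000e-04  1.146e-01] rows 3 [-0.0005 -0.      0.0382]
```

Call:
{"api": "send_rows", "payload": {"xyz": [[-0.001, 0, 0.04], [0, 0, 0.04], [0, 0, 0.025], [0, 0, 0.008], [0, 0, 0], [0, 0, 0], [0, 0, 0], [0, 0, 0], [0, 0, 0], [0, 0, 0], [0, 0, 0], [0, 0, 0], [0, 0, 0], [0, 0, 0], [0, 0, 0]], "rotation": [[0, 0, 0], [0, 0, 0], [0, 0, 0], [0, 0, 0], [0, 0, 0], [0, 0, 0], [0, 0, 0], [0, 0, 0], [0, 0, 0], [0, 0, 0], [0, 0, 0], [0, 0, 0], [0, 0, 0], [0, 0, 0], [0, 0, 0]], "jaw": [0.7, 0.7, 0.7, 0.7, 0.7, 0, 0, 0, 0, 0, 0, 0, 0, 0, 0], "newtons": 15}}

```text
time_s: 44.95
tool_pos: [0.6829, 0.0056, 0.2983]
tool_rot: [-179.9, 0.0, 107.4]
force: [-4.9, -1.3, 2.8]
grip_width: 0.0117
grasp_force: 15.0
```

```bash
python3 k.py; python3 -c "
from h import *
print(env.get_obs()['qpos'].round(0),env.get_obs()['tool_pos'])"
```

```text
0.07320434158538658 107.38045737898274 [-1.79892255e+02  1.81605035e-03  1.07377786e+02] [-4.88062693 -1.28025864  2.75958294] [-0.25209954  0.85765029 -0.08364162] 0.011677735100259564 14.994804520974867
[ 29.  33. -45.  84.  24.  73.  -1.] [0.68286726 0.005638   0.29830574]
```

Call:
{"api": "send_rows", "payload": {"xyz": [[0.0003, -0.0063, 0], [0.0003, -0.0063, 0], [0.0003, -0.0063, 0], [0.0003, -0.0063, 0], [0.0003, -0.0063, 0], [0.0003, -0.0063, 0], [0.0003, -0.0063, 0], [0.0003, -0.0063, 0], [0, 0, 0]], "rotation": [[0, 0, 0.0873], [0, 0, 0.0873], [0, 0, 0.0873], [0, 0, 0.0873], [0, 0, 0.0873], [0, 0, 0.0873], [0, 0, 0.0873], [0, 0, 0.0873], [0, 0, 0]], "jaw": [0, 0, 0, 0, 0, 0, 0, 0, 0]}}

```text
time_s: 45.85
tool_pos: [0.6332, 0.0082, 0.2983]
tool_rot: [-180.0, 0.1, 67.4]
force: [-3.7, -2.3, 1.8]
grip_width: 0.012
grasp_force: 15.0
```

```bash
python3 k.py
```

```text
0.07283901371397235 67.58836794911223 [-1.79988848e+02  1.06823445e-01  6.73664477e+01] [-3.70284227 -2.31573929  1.80666855] [-0.31884273  0.63763543  0.16178124] 0.011974736879909305 15.00967743108049
```

Call:
{"api": "send_rows", "payload": {"xyz": [[0.0003, -0.0063, 0], [0.0003, -0.0063, 0], [0.0003, -0.0063, 0], [0.0003, -0.0063, 0], [0.0003, -0.0063, 0], [0.0003, -0.0063, 0], [0.0003, -0.0063, 0], [0.0003, -0.0063, 0], [0.0003, -0.0063, 0], [0.0001, -0.003, 0], [0, 0, 0]], "rotation": [[0, 0, 0.0873], [0, 0, 0.0873], [0, 0, 0.0873], [0, 0, 0.0873], [0, 0, 0.0873], [0, 0, 0.0873], [0, 0, 0.0873], [0, 0, 0.0873], [0, 0, 0.0873], [0, 0, 0.0436], [0, 0, 0]], "jaw": [0, 0, 0, 0, 0, 0, 0, 0, 0, 0, 0]}}

```text
time_s: 46.95
tool_pos: [0.593, 0.0507, 0.2983]
tool_rot: [180.0, 0.2, 19.9]
force: [-7.7, -2.6, 4.9]
grip_width: 0.012
grasp_force: 15.0
```

```bash
python3 k.py
```

```text
0.07239115975277408 20.050399777858175 [179.9948969    0.21920277  19.94722449] [-7.722968   -2.57723199  4.93863281] [-0.30361856  1.49454745 -0.00646236] 0.012038627003085691 15.00047176843509
```

Call:
{"api": "send_rows", "payload": {"xyz": [[0, -0.0016, 0], [0, -0.0016, 0], [0, -0.0014, 0], [0, 0, 0]], "rotation": [[0, 0, 0.021], [0, 0, 0.021], [0, 0, 0.01], [0, 0, 0]], "jaw": [0, 0, 0, 0]}}

```text
time_s: 47.35
tool_pos: [0.5918, 0.0543, 0.2983]
tool_rot: [179.9, 0.2, 17.0]
force: [-7.4, -3.4, 5.2]
grip_width: 0.0118
grasp_force: 15.0
```

```bash
python3 k.py
```

```text
0.07238351320936214 17.035513715983356 [179.94785788   0.21052639  16.97722672] [-7.41645673 -3.38475372  5.24583812] [-0.49246322  1.43988327  0.06718392] 0.011797474476649913 15.00754831591621
```

Call:
{"api": "send_rows", "payload": {"xyz": [[0, -0.0013, 0], [0, -0.0013, 0], [0, 0, 0], [0, 0, 0]], "rotation": [[0, 0, 0.009], [0, 0, 0.009], [0, 0, 0], [0, 0, 0]], "jaw": [0, 0, 0, 0]}}

```text
time_s: 47.75
tool_pos: [0.5916, 0.0549, 0.2982]
tool_rot: [179.8, 0.2, 15.9]
force: [-5.9, -6.7, 4.6]
grip_width: 0.012
grasp_force: 15.1
```

```bash
python3 k.py
```

```text
0.07240004072984509 16.565984261465882 [179.77794261   0.18388285  15.89556407] [-5.92534237 -6.72646285  4.57825354] [-1.31917539  1.09384392  0.27467145] 0.012040090919892877 15.11911042733118
```

Call:
{"api": "send_rows", "payload": {"xyz": [[0, -0.0015, 0], [0, 0, 0], [0, 0, 0]], "rotation": [[0, 0, 0], [0, 0, 0], [0, 0, 0]], "jaw": [0, 0, 0]}}

```text
time_s: 48.05
tool_pos: [0.5915, 0.0551, 0.2983]
tool_rot: [179.7, 0.2, 15.8]
force: [-3.5, -9.0, 3.5]
grip_width: 0.012
grasp_force: 15.1
```

```bash
python3 k.py
```

```text
0.07240929333321874 16.337164729971665 [1.79681762e+02 1.67958857e-01 1.58328738e+01] [-3.54338661 -8.99311028  3.50105015] [-1.74848826  0.90388331  0.31553253] 0.012013527114475833 15.107010322390124
```

Stop reached (position stalls, force rises). Release, rise and retreat.

Call:
{"api": "send_rows", "payload": {"xyz": [[0, 0.001, 0], [0, 0, 0], [0, 0, 0], [0, 0, 0], [0, 0, 0], [0, 0, -0.02], [0, 0, -0.04], [0, 0, -0.04], [0, 0, -0.02], [0, 0, 0], [0, 0, 0]], "rotation": [[0, 0, 0], [0, 0, 0], [0, 0, 0], [0, 0, 0], [0, 0, 0], [0, 0, 0], [0, 0, 0], [0, 0, 0], [0, 0, 0], [0, 0, 0], [0, 0, 0]], "jaw": [0.6, 0.6, 0.6, 0.6, 0.6, 0.6, 0.6, 0.6, 0.6, 0.6, 0.6]}}

```text
time_s: 49.15
tool_pos: [0.5915, 0.058, 0.4182]
tool_rot: [180.0, -0.0, 15.9]
force: [0.3, 0.2, -0.1]
grip_width: 0.052
grasp_force: 0.0
```

```bash
python3 k.py
python3 - <<'E'
from h import *
w=shot('wrist','w14')['image'][30:310,220:430]; d=shot('side','d14')['image'][225:325,215:335]
cv2.imwrite('pics/f.png',np.hstack([cv2.resize(w,(345,460)),cv2.resize(d,(455,460),interpolation=cv2.INTER_CUBIC)]))
E
```

```text
0.07163772402175096 14.153685439281134 [ 1.79985963e+02 -1.28632102e-02  1.58720553e+01] [ 0.28865344  0.15547886 -0.05319581] [ 0.00244086 -0.01608112 -0.00920018] 0.05199008878622628 0.0
```

View pics/f.png

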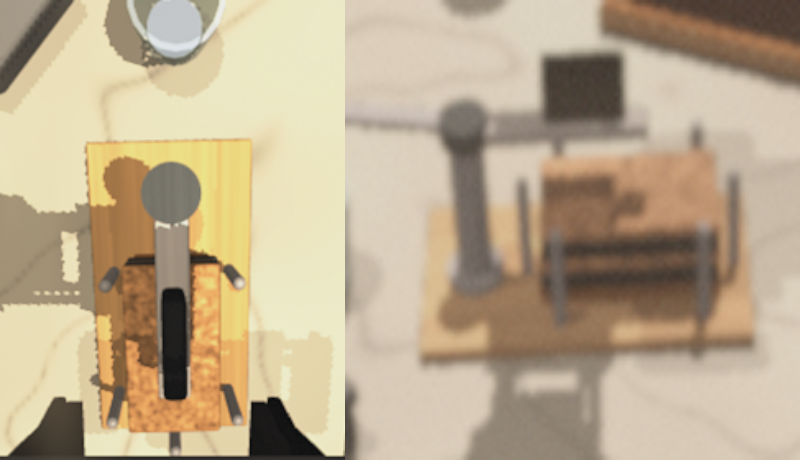

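The final view shows a neat slab/mat/slab/mat stack between the rods, with the keeper bar closed over it and the gripper clear.

```bash
python3 -c "
from cell import env
print(env.sign_off())"
```

```text
the job is handed in; nothing more can be done
None
```

The job is handed in: both slabs present are stacked slab, mat, slab, mat on the plinth, the keeper was pushed to its closed stop over them, the other tableware was left alone, and it took about 49 s; the verdict was not shown.

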